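# Clamp a model carriage side in its jig and throw the keeper lever into the lock notch

## Robot

A 6-joint arm with a two-finger parallel gripper is mounted at the origin on the work surface. World frame = base frame: x ahead of the robot, y to its left, z up, the work surface at z = 0. Lengths are in m, angles in rad, forces in N, time in s.
With the tool pointing down it reaches from about 0.325 to 0.85 m from the base axis. Payload 15.5 kg.
Tool frame: the origin (TCP) lies midway between the tips of the shut fingers; the grasp point (between the pads) lies 19 mm behind it; x points along the fingers, y is the direction in which the jaws open and shut, and the axes are right-handed (so a half turn about x gives the same grasp; the last joint's range is limited). The gripper opens to 91 mm and grips with 3 to 60 N. Pads are 32 mm wide; open, the fingers measure 118 mm over their backs; the gripper's body (76 mm by 178 mm) begins 60 mm behind the grasp point.
Start: joints at [-1.389, 0.494, 1.345, -0, 1.302, -0.096], TCP at [0.171, -0.601, 0.186] pointing down, gripper open.
Joint ranges: [-2.91, 2.91], [-0.82, 2.16], [0.22, 2.67], [-1.22, 4.37], [0.12, 2.79], [-3.08, 3.08]. Speed limits (rad/s): [1.89, 1.89, 2.57, 3.01, 3.01, 3.01].

## Interface

Orientations are given as a rotation vector (axis times angle).
In Python, from rig import manip, imaging, close_job gives the robot as it stands. The module is installed in compiled form; this text tells all that it offers.
- The arm moves only by the tool servo_tool, never from a script. Its argument "targets" is a list of rows, each a list of 3 entries, a list of its own where there are three numbers: the shift along the tool's x, y, z in m, then the turn, a rotation vector about the tool's x, y, z in rad, then the closure, from -1 (fully open) to 1 (shut), so that 0 is half open. In form: [[[dx, dy, dz], [wx, wy, wz], grip], ...]. A call has exactly 5 rows; each row is the pose to reach, as a shift and turn from the pose measured when the call began, along the tool's axes at that moment; what a row does not reach only later rows make up. A row lasts 1/8 s, in which the tool goes at most 62.5 mm and 10.7 degrees, less where a joint would pass 70% of its speed; a pose out of reach is approached as far as the arm can. A call with a gripper value outside its range is refused whole. The fingers move at their own pace and stop on an object; the grip force is fixed at half the most. Time passes only in rows, so rows that repeat a pose let the fingers close, or fill a call up. It gives the time, the measured TCP pose, the force and the opening at its end, in the units of the state.
- manip.read_state(): the state, without advancing time (a new reading comes with each control period).
- imaging.snapshot(name): name is "scene" or "top" or "wrist"; returns the picture (420x560x3 uint8, blue, green, red); there is no depth.
- imaging.camera_model(name): a dict with "intrinsics" (3x3 intrinsics, pixels), "cam_to_world" (4x4, takes a point from camera to world coordinates). Camera axes: x right, y down, z forward; pixel columns grow to the right and rows downward; lengths in m; the calibration is good to about 2 mm. A picture is of the moment at which its call begins: read the wrist's pose just before it. camera_model takes no time and is no camera call; for the wrist camera it gives the pose at the moment of the call.
- close_job(): hands the job in, once; it reports no verdict.
The state is a dict: "t": time; "q": joint angles; "qd": joint speeds; "joint_torque": joint torques, N m; "eef_pos": TCP position; "eef_rot": TCP orientation; "wrist_force": force on the tool from outside, world axes, zero at the start; "torque": the same for the moment, N m; "opening": finger opening in m.
Only numpy, scipy, OpenCV 4.12 (cv2) and the standard library are available. Lean on these libraries where they do the work, as an engineer would, in place of code of your own. Each camera call takes 0.05 s, during which the arm holds its last target.

## Task

Lay the long aluminium clamp bar centrally across the two saddles of the assembly jig, over the red carriage side, so that it lies flat down in both. Then pull the jig's sprung lever up out of its parking slot, swing its keeper round over the end of the bar and let it drop fully home in the marked lock notch (the one beside the raised arc rib), not in the plain notch on the way; once it has dropped in, do not force it further round or its clutch slips. Leave the cement jar and the two paint jars standing.

Things in the scene. Friction and masses are not known exactly. Their poses are not given: they have to be found in the camera images.
- jig: Aluminium assembly jig fixed to the table, 405 mm long (its y from -115 to +290), about 120 mm wide, deck top at z = 15 mm. Origin on the table under the middle between the saddles; y runs along the jig from the saddles to the lever, z up. A red carriage side lies between the saddles, top at z = 28 mm.
- seat (a point): On the jig (its axes): the middle between the two dark steel saddles, at seat height (jig 0, 0, 30 mm). The saddles stand at y = -60 and +60 mm, 16 mm long in y, 44 mm wide in x: flat seats at z = 30 mm between lips 20 mm apart in x (-10 to +10) that rise to z = 42 mm. The bar's origin belongs here.
- clamp_bar: The long loose aluminium bar, 190 x 14 x 16 mm (length along its y, width along its x, height z), 80 to 160 g. Origin at the centre of its underside, lying on the table. Either end may go either way.
- short_bar: A spare loose aluminium bar of the same section (14 x 16 mm) but only 100 mm long: too short to bridge the saddles, not needed. Origin at the centre of its underside.
- lever_axis (a point): Upright axis of the lever, at jig x = 0, y = 165 mm, z = 0; axes as the jig's. A round grey housing, 117 mm across; under the dark cover is a notched ring: a finger of the lever (6 mm thick, 45 mm from the axis) drops into its notches, square and each 9 mm wide. Once in, it cannot swing out without lifting.
- throw (a joint): Swing of the lever, rad, anticlockwise from above. 0: handle along jig +x, keeper (T-shaped arm on the other side, 94 mm long) along -x. 1.57: handle along +y, keeper over the bar's end. Parked at -0.12 to 0.12. A plain notch at 0.50 is not wanted. The lock notch lies anywhere from 1.29 to 1.85, hidden under the cover and different each time: feel for it. Stops: -0.3, 2.4.
- lift (a joint): Lift of the lever, m: 0 fully down in a notch or the parking slot; about 0.009 with its finger on the ring between notches; at most 0.022. Raise it over 10 mm to swing free. Spring and weight press it down with about 6 N (8 N raised). Sliding it over the ring takes under 3 N at the knob. Locked down, the keeper clears the seated bar by 3 mm.
- slip (a joint): Overload clutch of the lock notch's ring, rad: 0 at the start and while nothing is forced. With the lever down in the lock notch, swinging it on against either wall with more than about 17 N at the knob makes the ring slip round, which spoils its setting. Does not tell where the notch is.
- knob_grip (a point): On the lever's black knob: a plain upright cylinder 22 mm in diameter, 40 mm tall, 88 mm from the lever axis, standing on the dark handle arm. The point lies on the knob's axis, 22 mm above the arm and 18 mm below the knob's top, at z = 78 mm when the lever is down; it moves with the lever.
- lock_mark (a point): Fixed on the jig: where knob_grip is with the lever down at the middle of the marked band (throw 1.57). The mark is a steel arc rib, 78 mm long, standing 113 mm from the lever axis, its top at z = 30 mm; it spans throw 1.22 to 1.92.
- cement: Glue jar, 42 mm in diameter, 75 mm tall, white cap; origin at the centre of its underside, z up. To be left standing.
- paint_a: Small paint jar, 36 mm in diameter, 45 mm tall, black cap; origin at the centre of its underside. To be left standing.
- paint_b: The other small paint jar, the same size; origin at the centre of its underside. To be left standing.
Mind the look-alikes: they are no part of the job. Leave any black or turquoise look-alike of the clamp_bar alone.

How it is judged:
On the way, in this order (a step that is already met when the one before it is completed fails the run):
1. the long bar lies flat across both saddles (x of clamp_bar in the frame of jig between -0.006 and 0.006 m and y of clamp_bar in the frame of jig between -0.013 and 0.013 m and z of clamp_bar in the frame of jig between 0.027 and 0.033 m and angle between the y axis of clamp_bar and the y axis of jig, either way round below 0.1 rad and angle between clamp_bar's own z axis and vertical below 0.06 rad), for 0.3 s.
2. with the bar in place, the lever is fully down in the lock notch (all of step 1 and value of joint throw between 1.22 and 1.92 rad and value of joint lift below 0.002 m), for 0.2 s.
At the end, for the whole second after the job is handed in: The long bar rests in both saddles, centred within 13 mm along the jig and 6 mm across it, within 0.1 rad of the jig's y axis, flat (tilt under 0.06 rad, underside within 3 mm of the seats), and the lever is fully down (lift under 2 mm) in the lock notch (throw between 1.22 and 1.92); all at rest (all of step 2 and linear speed of clamp_bar below 0.01 m/s and velocity of joint throw between -0.05 and 0.05 rad/s); the robot touches nothing.
It fails at once if the lever is forced on in the lock notch so that the clutch slips (value of joint slip above 0.03 rad or value of joint slip below -0.03 rad).
It fails at once if the cement jar is knocked over (angle between cement's own z axis and vertical above 0.5 rad).
It fails at once if the first paint jar is knocked over (angle between paint_a's own z axis and vertical above 0.5 rad).
It fails at once if the second paint jar is knocked over (angle between paint_b's own z axis and vertical above 0.5 rad).
It also fails if it takes over 64 s, if anything falls off the work surface, if the arm or the gripper's body presses on something with over 40 N, if the wrist force passes 120 N, or if a joint passes its speed limit or range.

## Working session

There is one attempt and no reset: what is moved stays moved. The work goes in short steps, Python scripts to look and compute and a tool call to move; the robot and the scene stay as the last step left them, time stands still between calls to the robot, and variables do not carry over. Pictures are saved under pics/ and viewed, and the job is handed in when it is done.

Besides the shell and the picture viewer there is one more tool, called as name(argument=value, ...) on one line, values as JSON. servo_tool: Moves the arm, as the interface text tells. Its arguments: {"type":"object","properties":{"targets":{"type":"array"}},"required":["targets"]}

```bash
mkdir -p pics; python3 - <<'E'
from rig import manip, imaging
import cv2
s=manip.read_state()
for k,v in s.items(): print(k,v)
for n in ("scene","top","wrist"):
    m=imaging.camera_model(n); print(n,m)
    cv2.imwrite(f"pics/{n}0.png",imaging.snapshot(n))
E
```

```text
t 0.0
q [-1.38945776e+00  4.94178662e-01  1.34615959e+00 -1.00725724e-05
  1.30249754e+00 -9.54854666e-02]
qd [ 1.64039756e-03  2.41765260e-04 -2.92365494e-04 -5.53433659e-05
 -3.78200789e-04  1.81689048e-03]
joint_torque [ 1.26487688e-03 -8.78812265e+01 -3.81846285e+01  7.08039477e-02
  5.33335295e-02 -1.10598189e-04]
eef_pos [ 0.17074398 -0.60077741  0.18573146]
eef_rot [ 2.073681    0.29018125 -2.07381301]
wrist_force [0.52370645 0.83241603 0.18018074]
torque [ 0.00579306  0.05179497 -0.03049837]
opening 0.09108943729787707
scene {'intrinsics': array([[390.13249339,   0.        , 280.78907338],
       [  0.        , 390.13249339, 213.73281655],
       [  0.        ,   0.        ,   1.        ]]), 'cam_to_world': array([[ 0.22840425,  0.67038248, -0.70598784,  1.16465387],
       [ 0.97355426, -0.15365534,  0.16906252, -0.14429082],
       [ 0.00485776, -0.72593207, -0.68774925,  0.740528  ],
       [ 0.        ,  0.        ,  0.        ,  1.        ]])}
top {'intrinsics': array([[523.89887444,   0.        , 278.04455486],
       [  0.        , 523.89887444, 204.41329532],
       [  0.        ,   0.        ,   1.        ]]), 'cam_to_world': array([[-0.02016944, -0.99877697,  0.04514163,  0.41999562],
       [-0.99979439,  0.02005439, -0.00300014, -0.00339158],
       [ 0.00209118, -0.04519286, -0.99897609,  1.34865443],
       [ 0.        ,  0.        ,  0.        ,  1.        ]])}
wrist {'intrinsics': array([[294.70119065,   0.        , 278.89256057],
       [  0.        , 294.70119065, 213.267781  ],
       [  0.        ,   0.        ,   1.        ]]), 'cam_to_world': array([[ 2.72884367e-01, -9.20649737e-01, -2.79174109e-01,
         2.51127455e-01],
       [-9.62046351e-01, -2.61434648e-01, -7.82224033e-02,
        -5.78950840e-01],
       [-9.70349778e-04,  2.89924104e-01, -9.57049148e-01,
         3.83514816e-01],
       [ 0.00000000e+00,  0.00000000e+00,  0.00000000e+00,
         1.00000000e+00]])}
```

View pics/top0.png

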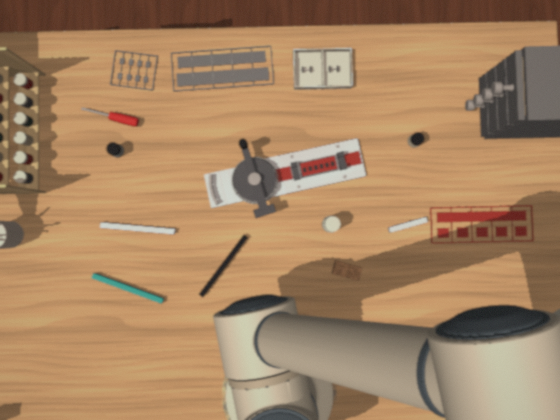

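View pics/scene0.png

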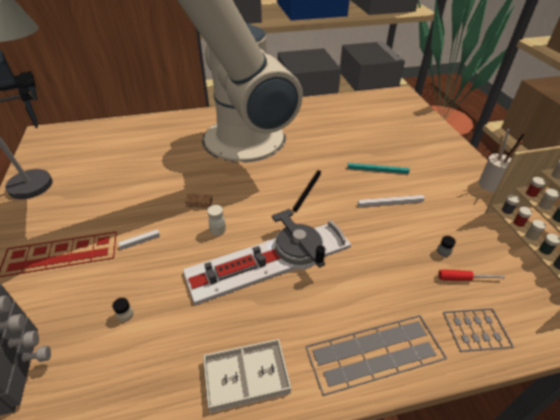

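View pics/wrist0.png

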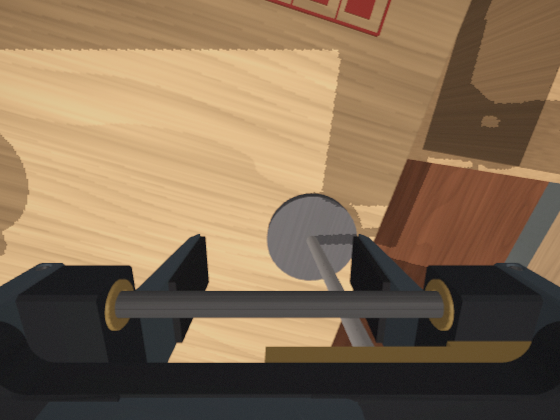

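The top view shows these candidates: a light-grey bar at about (138,228), a turquoise one at (128,288), a black one at (224,265), and a short light one at (408,225). The jig lies around (285,173) with its lever hub at about (255,180). I'll enlarge to confirm.

```bash
cat > h.py <<'E'
import numpy as np, cv2
from rig import manip, imaging
from scipy.spatial.transform import Rotation as R
def bp(name,uv,z,m=None):
    m=m or imaging.camera_model(name); K=m["intrinsics"];T=m["cam_to_world"]
    uv=np.atleast_2d(np.asarray(uv,float))
    d=np.c_[uv,np.ones(len(uv))]@np.linalg.inv(K).T@T[:3,:3].T
    o=T[:3,3]; return o+d*((z-o[2])/d[:,2])[:,None]
def pj(name,P,m=None):
    m=m or imaging.camera_model(name); K=m["intrinsics"];T=m["cam_to_world"]
    p=(np.atleast_2d(P)-T[:3,3])@T[:3,:3]@K.T
    return p[:,:2]/p[:,2:]
E
python3 - <<'E'
from h import *
a=cv2.imread("pics/top0.png"); b=cv2.imread("pics/scene0.png")
cv2.imwrite("pics/c1.png",cv2.resize(a[130:220,195:375],None,fx=4.4,fy=4.4,interpolation=cv2.INTER_CUBIC))
cv2.imwrite("pics/c2.png",cv2.resize(a[210:310,85:235],None,fx=5,fy=5,interpolation=cv2.INTER_CUBIC))
cv2.imwrite("pics/c3.png",cv2.resize(b[190:305,175:360],None,fx=4.3,fy=4.3,interpolation=cv2.INTER_CUBIC))
E
```

```text
(no output)
```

View pics/c1.png

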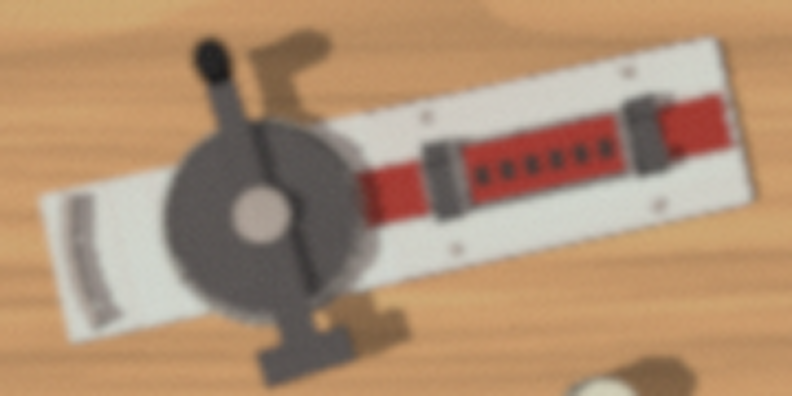

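View pics/c2.png

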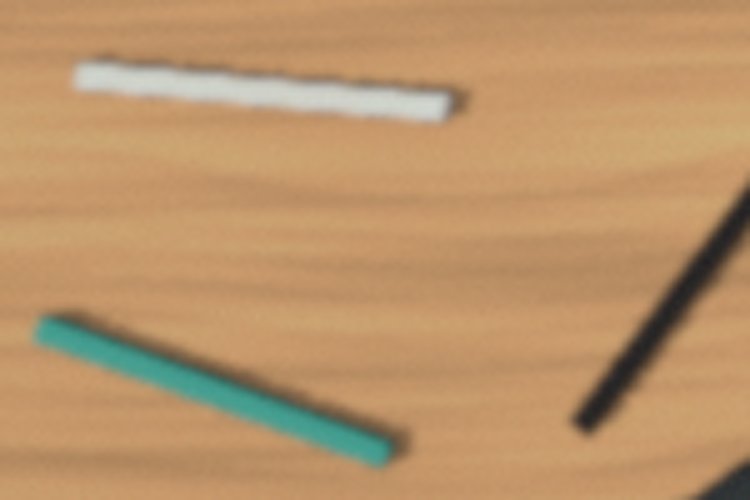

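View pics/c3.png

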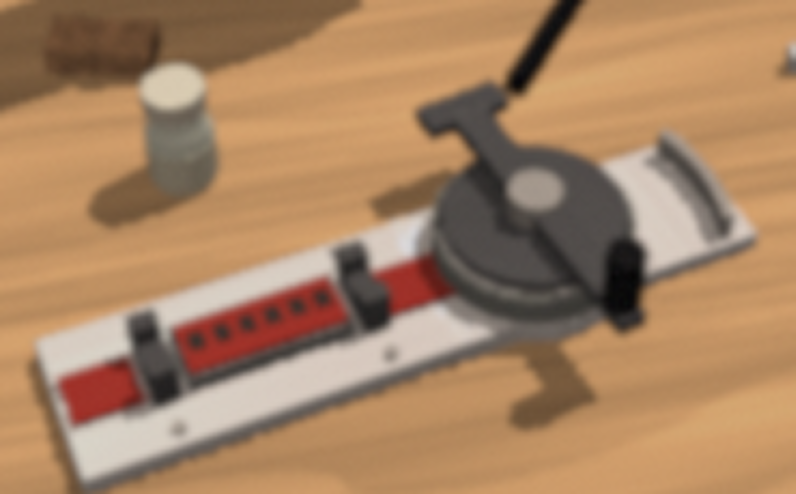

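The crops confirm it: the light aluminium long bar is at top (100–175, 223–233). The turquoise and black bars are look-alikes, and the short bar is the spare. Next I'll compute poses.

```bash
python3 - <<'E'
from h import *
m=imaging.camera_model("top")
def f(p,o,s): p=np.array(p,float); return np.array(o)+(p+.5)/s-.5
c=f([(717,37),(753,203),(72,342),(40,196)],(195,130),4.4)
P=bp("top",c,.015,m)[:,:2]
e0=(P[0]+P[1])/2; e1=(P[2]+P[3])/2
print("len",np.linalg.norm(e1-e0),"w",np.linalg.norm(P[0]-P[1]),np.linalg.norm(P[2]-P[3]))
d=(e1-e0)/np.linalg.norm(e1-e0); L=np.linalg.norm(e1-e0)
mid=(e0+e1)/2; org=mid-d*0.0875
print("jig yaw of y",np.arctan2(d[1],d[0])-np.pi/2,"org",org,"axis",org+d*.165)
hub=bp("top",f([(262,214)],(195,130),4.4),.06,m); print("hub@.06",hub)
kn=bp("top",f([(211,60)],(195,130),4.4),.096,m); print("knob top",kn)
# saddles top view
sd=bp("top",f([(444,180),(645,136)],(195,130),4.4),.04,m); print("sad",sd)
# segment bars
a=cv2.imread("pics/top0.png"); g=cv2.cvtColor(a,cv2.COLOR_BGR2HSV)
mask=((g[...,1]<70)&(g[...,2]>150)).astype(np.uint8)
for nm,(x0,y0,x1,y1) in dict(bar=(90,212,190,245),short=(380,210,432,240)).items():
    ys,xs=np.nonzero(mask[y0:y1,x0:x1]); r=cv2.minAreaRect(np.c_[xs+x0,ys+y0].astype(np.float32)); print(nm,r)
    q=bp("top",cv2.boxPoints(r),.016,m)[:,:2]; cc=q.mean(0); print(cc,[np.linalg.norm(q[i]-q[i-1]) for i in range(2)])
    i=0 if np.linalg.norm(q[1]-q[0])>np.linalg.norm(q[2]-q[1]) else 1
    v=q[i+1]-q[i]; print("angle",np.arctan2(v[1],v[0]))
for n,uv in dict(cem=(332,224),pa=(115,150),pb=(417,140)).items(): print(n,bp("top",[uv],.06 if n=="cem" else .045,m))
E
```

```text
len 0.4038209340731771 w 0.09914814503622815 0.08693074614975342
jig yaw of y 0.19683636313820663 org [ 0.57541783 -0.11161421] axis [0.54314915 0.05019967]
hub@.06 [[0.54402383 0.05036284 0.06      ]]
knob top [[0.62558345 0.07520893 0.096     ]]
sad [[ 0.56331778 -0.05286418  0.04      ]
 [ 0.58623061 -0.16808588  0.04      ]]
bar ((137.01502990722656, 227.83169555664062), (74.59611511230469, 6.634322166442871), 5.1021647453308105)
[0.42788382 0.35193017] [np.float64(0.18949949012338027), np.float64(0.01681899920359165)]
angle -1.6798930428730885
short ((407.70758056640625, 224.2264404296875), (6.318585395812988, 40.521358489990234), 74.05460357666016)
[ 0.42317265 -0.33610981] [np.float64(0.016004593781183088), np.float64(0.10343391160262713)]
angle -1.3137256057844071
cem [[ 0.42736819 -0.13891952  0.06      ]]
pa [[0.62329268 0.39764576 0.045     ]]
pb [[ 0.633482   -0.35875415  0.045     ]]
```

```bash
cat >> h.py <<'E'
def down(psi):
    # tool x down, tool y at world angle psi
    y=np.array([np.cos(psi),np.sin(psi),0]); x=np.array([0,0,-1.]); z=np.cross(x,y)
    return R.from_matrix(np.c_[x,y,z])
def plan(wps):
    "wps: list of (x,y,z,psi)"
    s=manip.read_state(); p=np.array(s["eef_pos"]); r=R.from_rotvec(s["eef_rot"])
    M=r.as_matrix(); print("t",round(s["t"],2),"pos",p.round(4),"psi",np.arctan2(M[1,1],M[0,1]).round(4),"tilt",np.arccos(np.clip(-M[2,0],-1,1)).round(4),"q1,q6",s["q"][0].round(2),s["q"][5].round(2),"open",round(s["opening"],4),"F",np.round(s["wrist_force"],1))
    for w in wps:
        sh=r.inv().apply(np.array(w[:3])-p); rv=(r.inv()*down(w[3])).as_rotvec()
        print(w,"->",sh.round(4).tolist(),rv.round(4).tolist())
E
python3 - <<'E'
from h import *
print(R.from_rotvec(manip.read_state()["eef_rot"]).as_matrix().round(3))
plan([(.25,-.56,.2,-1.85),(.428,.352,.15,-.109)])
E
```

```text
[[-0.     0.273 -0.962]
 [ 0.001 -0.962 -0.273]
 [-1.    -0.001 -0.   ]]
t 0.15 pos [ 0.1707 -0.6009  0.1859] psi -1.294 tilt 0.0009 q1,q6 -1.39 -0.1 open 0.0911 F [ 0.3  0.2 -0.3]
(0.25, -0.56, 0.2, -1.85) -> [-0.0141, -0.0177, -0.0874] [0.556, 0.0002, 0.0009]
(0.428, 0.352, 0.15, -0.109) -> [0.0367, -0.8463, -0.5079] [-1.185, -0.0006, 0.0007]
```

```bash
python3 - <<'E'
from h import *
plan([(.35,-.36,.22,-.9)])
E
```

```text
t 0.15 pos [ 0.1707 -0.6009  0.1859] psi -1.294 tilt 0.0009 q1,q6 -1.39 -0.1 open 0.0911 F [ 0.3  0.2 -0.3]
(0.35, -0.36, 0.22, -0.9) -> [-0.0339, -0.1828, -0.2383] [-0.394, -0.0003, 0.0009]
```

servo_tool(targets=[[[-0.007,-0.037,-0.048],[-0.08,0,0],-1],[[-0.014,-0.073,-0.095],[-0.16,0,0],-1],[[-0.021,-0.11,-0.143],[-0.24,0,0],-1],[[-0.028,-0.146,-0.19],[-0.32,0,0],-1],[[-0.034,-0.183,-0.238],[-0.4,0,0],-1]])

```text
t: 0.78
eef_pos: [0.3505, -0.3583, 0.2203]
eef_rot: [1.83, 0.647, -1.829]
wrist_force: [1.2, -0.9, -0.4]
opening: 0.0911
```

```bash
python3 - <<'E'
from h import *
plan([(.47,-.07,.22,-.4)])
E
```

```text
t 0.78 pos [ 0.3505 -0.3583  0.2203] psi -0.8917 tilt 0.0008 q1,q6 -0.92 -0.02 open 0.0911 F [ 1.2 -0.9 -0.4]
(0.47, -0.07, 0.22, -0.4) -> [0.0005, -0.1493, -0.274] [-0.4917, -0.0006, 0.0005]
```

servo_tool(targets=[[[0,-0.03,-0.055],[-0.1,0,0],-1],[[0,-0.06,-0.11],[-0.2,0,0],-1],[[0,-0.09,-0.165],[-0.3,0,0],-1],[[0,-0.12,-0.22],[-0.4,0,0],-1],[[0,-0.149,-0.274],[-0.49,0,0],-1]])

```text
t: 1.4
eef_pos: [0.4701, -0.0693, 0.2206]
eef_rot: [1.497, 0.994, -1.496]
wrist_force: [0.3, -2.3, -0.1]
opening: 0.0911
```

```bash
python3 - <<'E'
from h import *
import pickle
m=imaging.camera_model("wrist"); a=imaging.snapshot("wrist"); pickle.dump(m,open("w1.pkl","wb")); cv2.imwrite("pics/w1.png",a)
plan([(.428,.225,.16,-.109),(.428,.352,.1,-.109)])
E
```

```text
t 1.45 pos [ 0.4721 -0.0631  0.2206] psi -0.3905 tilt 0.0034 q1,q6 -0.26 0.13 open 0.0913 F [-0.4  5.5 -0.7]
(0.428, 0.225, 0.16, -0.109) -> [0.0615, -0.1504, -0.2494] [-0.2815, -0.0034, -0.0003]
(0.428, 0.352, 0.1, -0.109) -> [0.1219, -0.1987, -0.3667] [-0.2815, -0.0034, -0.0003]
```

View pics/w1.png

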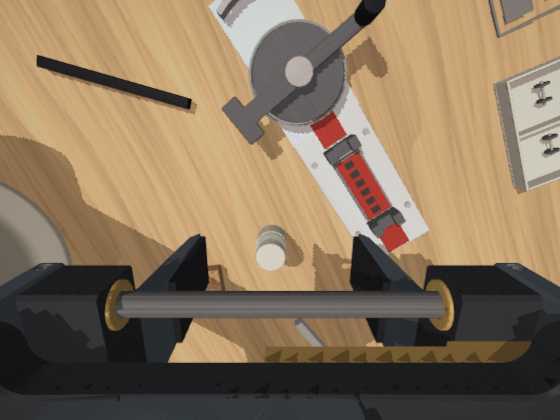

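The wrist view shows the jig between (230,10) and (425,235), the cement jar at (271,248), and nothing in the way. I'm going on to the bar.

servo_tool(targets=[[[0.012,-0.03,-0.05],[-0.06,0,0],-1],[[0.024,-0.06,-0.1],[-0.12,0,0],-1],[[0.036,-0.09,-0.15],[-0.18,0,0],-1],[[0.048,-0.12,-0.2],[-0.24,0,0],-1],[[0.06,-0.15,-0.25],[-0.282,-0.003,0],-1]])

```text
t: 2.08
eef_pos: [0.4281, 0.2272, 0.1612]
eef_rot: [1.288, 1.157, -1.287]
wrist_force: [1.5, 0.4, 0.2]
opening: 0.0911
```

```bash
python3 - <<'E'
from h import *
plan([(.428,.352,.12,-.109)])
E
```

```text
t 2.08 pos [0.4281 0.2272 0.1612] psi -0.107 tilt 0.0008 q1,q6 0.36 0.47 open 0.0911 F [1.5 0.4 0.2]
(0.428, 0.352, 0.12, -0.109) -> [0.0412, -0.0134, -0.1241] [0.002, -0.0005, -0.0006]
```

servo_tool(targets=[[[0.014,-0.004,-0.041],[0,0,0],-1],[[0.027,-0.009,-0.083],[0,0,0],-1],[[0.041,-0.013,-0.124],[0,0,0],-1],[[0.041,-0.013,-0.124],[0,0,0],-1],[[0.041,-0.013,-0.124],[0,0,0],-1]])

```text
t: 2.7
eef_pos: [0.4282, 0.3514, 0.1201]
eef_rot: [1.287, 1.157, -1.287]
wrist_force: [0.7, -0.5, 0.4]
opening: 0.0913
```

```bash
python3 - <<'E'
from h import *
import pickle
m=imaging.camera_model("wrist"); a=imaging.snapshot("wrist"); pickle.dump(m,open("w2.pkl","wb"))
P=[]
yaw=-.109; d=np.array([-np.sin(yaw),np.cos(yaw)]); n=np.array([np.cos(yaw),np.sin(yaw)])
c=np.array([.428,.352])
pts=[(*(c+s*d*.095+k*n*.007),.016) for s,k in((1,1),(1,-1),(-1,-1),(-1,1))]
uv=pj("wrist",pts,m); print(uv.round(1))
cv2.imwrite("pics/w2r.png",a)
cv2.polylines(a,[uv.astype(np.int32)],True,(0,0,255),1); cv2.imwrite("pics/w2.png",a)
plan([(.428,.352,.004,-.109)])
E
```

```text
[[284.9 109.3]
 [270.5 109.3]
 [271.5 283.8]
 [283.6 283.8]]
t 2.75 pos [0.4284 0.3511 0.1204] psi -0.1073 tilt 0.0005 q1,q6 0.58 0.69 open 0.0911 F [ 0.6 -0.7 -0.2]
(0.428, 0.352, 0.004, -0.109) -> [0.1164, -0.0005, -0.0009] [0.0017, -0.0001, -0.0005]
```

View pics/w2.png

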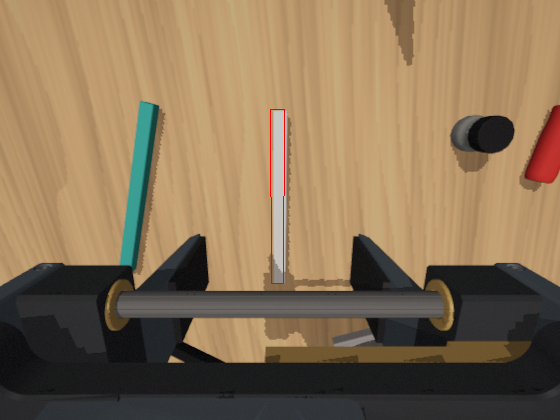

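The predicted outline matches the bar at (271–285, 109–284), so I'm descending and gripping.

servo_tool(targets=[[[0.05,0,0],[0.002,0,0],-1],[[0.1,0,0],[0.002,0,0],-1],[[0.117,0,0],[0.002,0,0],-1],[[0.117,0,0],[0.002,0,0],-0.3],[[0.117,0,0],[0.002,0,0],1]])

```text
t: 3.38
eef_pos: [0.4292, 0.351, 0.0046]
eef_rot: [1.291, 1.155, -1.288]
wrist_force: [0.1, 0.4, -0.7]
opening: 0.074
```

servo_tool(targets=[[[0,0,0],[0,0,0],1],[[0,0,0],[0,0,0],1],[[0,0,0],[0,0,0],1],[[0,0,0],[0,0,0],1],[[0,0,0],[0,0,0],1]])

```text
t: 4.0
eef_pos: [0.4292, 0.351, 0.0046]
eef_rot: [1.291, 1.155, -1.288]
wrist_force: [-0.6, -0.1, 0.1]
opening: 0.0239
```

```bash
python3 - <<'E'
from h import *
plan([(.46,.30,.15,-.109)])
E
```

```text
t 4.0 pos [0.4292 0.351  0.0046] psi -0.11 tilt 0.0019 q1,q6 0.58 0.69 open 0.0239 F [-0.6 -0.1  0.1]
(0.46, 0.3, 0.15, -0.109) -> [-0.1454, 0.0365, 0.0472] [-0.001, -0.001, -0.0016]
```

Still closing (opening 23.9 mm, against the 14 mm bar).

servo_tool(targets=[[[0,0,0],[0,0,0],1],[[0,0,0],[0,0,0],1],[[0,0,0],[0,0,0],1],[[0,0,0],[0,0,0],1],[[-0.02,0,0],[0,0,0],1]])

```text
t: 4.62
eef_pos: [0.4283, 0.3504, 0.0238]
eef_rot: [1.289, 1.155, -1.29]
wrist_force: [0.4, -0.2, 0.6]
opening: 0.0003
```

```bash
python3 - <<'E'
from h import *
plan([(.45,.20,.17,0.03)])
E
```

```text
t 4.62 pos [0.4283 0.3504 0.0238] psi -0.11 tilt 0.0006 q1,q6 0.58 0.69 open 0.0003 F [ 0.4 -0.2  0.6]
(0.45, 0.2, 0.17, 0.03) -> [-0.1462, 0.038, 0.1472] [-0.14, 0.0005, 0.0003]
```

The opening reads 0.3 mm, so the grasp missed. I need to look.

```bash
python3 - <<'E'
from h import *
cv2.imwrite("pics/w3.png",imaging.snapshot("wrist"));cv2.imwrite("pics/s3.png",imaging.snapshot("scene"));t=imaging.snapshot("top");cv2.imwrite("pics/t3.png",t)
s=cv2.imread("pics/s3.png"); cv2.imwrite("pics/s3c.png",cv2.resize(s[130:250,320:480],None,fx=4.5,fy=4.5,interpolation=cv2.INTER_CUBIC))
print(manip.read_state()["opening"])
E
```

```text
0.0003210321307420716
```

View pics/w3.png

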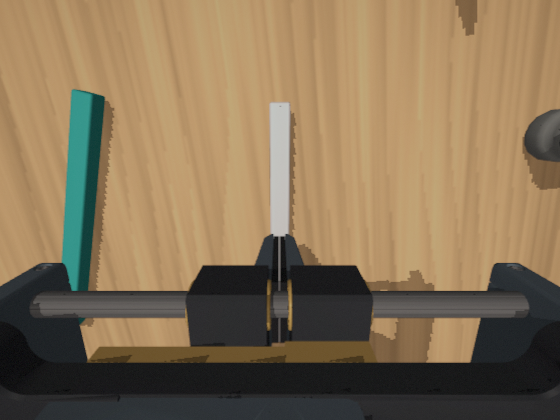

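View pics/s3.png

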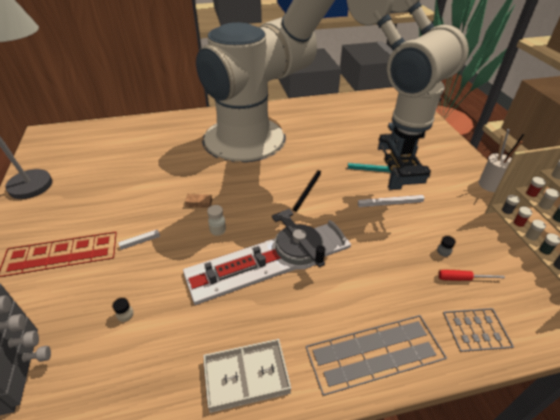

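View pics/t3.png

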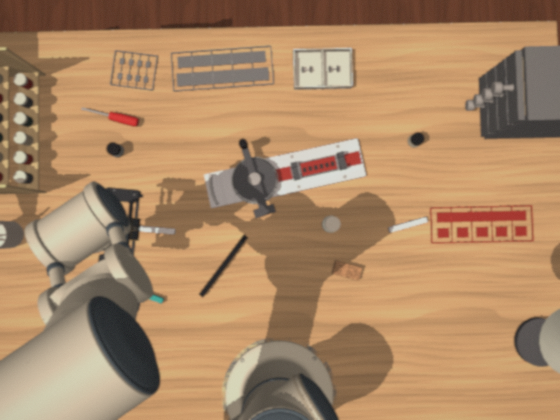

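View pics/s3c.png

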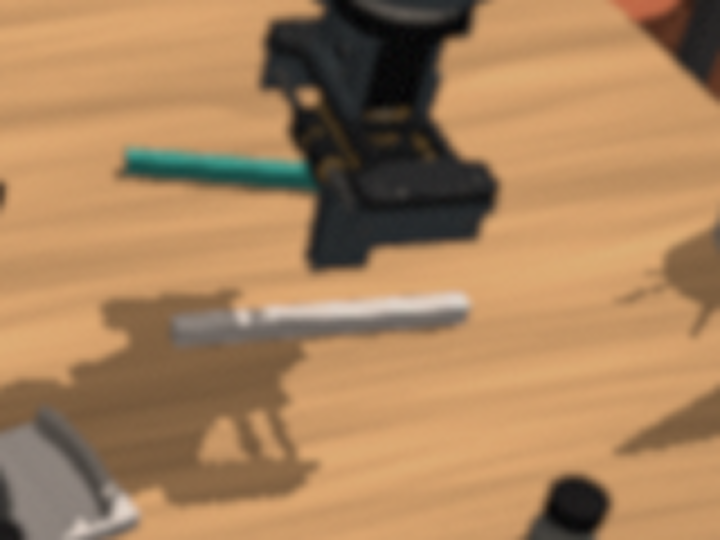

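```bash
python3 - <<'E'
from h import *
m=imaging.camera_model("wrist")
yaw=-.109; d=np.array([-np.sin(yaw),np.cos(yaw)]); n=np.array([np.cos(yaw),np.sin(yaw)])
c=np.array([.428,.352])
for z in (.016,.035):
    for s in (1,-1):
      print(z,s,pj("wrist",[(*(c+s*d*.095+k*n*.007),z) for k in(1,-1)],m).round(1))
p=manip.read_state()["eef_pos"]; print(pj("wrist",[p],m))
E
```

```text
0.016 1 [[284.9 102.7]
 [263.7 102.7]]
0.016 -1 [[283.9 342.4]
 [267.3 342.5]]
0.035 1 [[285.6 100.4]
 [262.2 100.5]]
0.035 -1 [[284.4 359.6]
 [266.5 359.7]]
[[277.30340049 242.6024898 ]]
```

```bash
python3 - <<'E'
from h import *
p=manip.read_state()["eef_pos"]; print(p,pj("scene",[p,p+[0,0,.06],(.428,.352,.0),(.428,.352,.016)]), pj("top",[p]))
yaw=-.109; d=np.array([-np.sin(yaw),np.cos(yaw)])
for s in(1,-1): q=np.array([.428,.352])+s*.095*d; print(pj("scene",[(*q,0),(*q,.016)]))
a=imaging.snapshot("wrist"); cv2.imwrite("pics/w4c.png",cv2.resize(a[80:350,180:380],None,fx=2.2,fy=2.2,interpolation=cv2.INTER_CUBIC))
E
```

```text
[0.42966402 0.35133327 0.02509233] [[391.68101037 196.08446061]
 [396.13268166 179.26291314]
 [389.88534729 202.33496796]
 [391.00197096 198.11023914]] [[136.27933601 227.11730348]]
[[421.83301844 199.78635899]
 [423.25737461 195.56935499]]
[[357.43618615 204.92358304]
 [358.23515207 200.69140946]]
```

View pics/w4c.png

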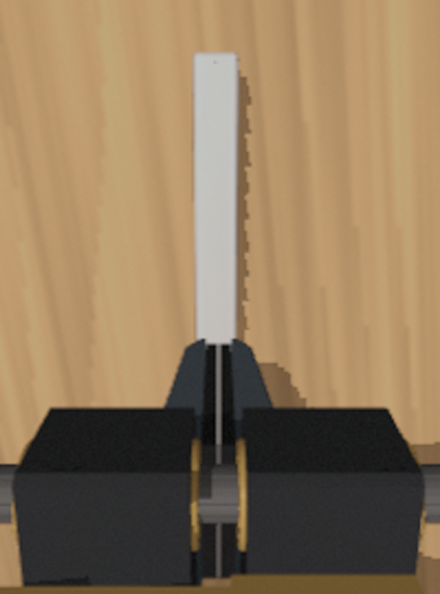

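```bash
python3 - <<'E'
from h import *
import pickle
def widths(a,rows,x0,x1):
    out=[]
    for r in rows:
        g=a[r-1:r+2,x0:x1].astype(float).mean(0); s=g.max(1)-g.min(1); # saturation-like: wood is coloured
        th=(s.max()+s.min())/2
        i=np.nonzero(s<th)[0]; i0,i1=i[0],i[-1]
        l=x0+i0-1+(s[i0-1]-th)/(s[i0-1]-s[i0]); rr=x0+i1+(th-s[i1])/(s[i1+1]-s[i1])
        out.append((r,round(l,2),round(rr,2),round(rr-l,2)))
    return out
m2=pickle.load(open("w2.pkl","rb")); a2=cv2.imread("pics/w2r.png")
m3=imaging.camera_model("wrist"); a3=cv2.imread("pics/w3.png")
for a,m,rows in((a2,m2,(115,130,160,190,220)),(a3,m3,(110,130,160,190,220))):
    print("cam z",m["cam_to_world"][2,3])
    for r,l,rr,w in widths(a,rows,255,305):
        # which plane z makes the width 14 mm?
        P=bp("wrist",[(l,r),(rr,r)],.016,m); wid=np.linalg.norm(P[0]-P[1]); print(r,l,rr,w,"width@.016 mm",(wid*1e3).round(2),"depth scale",14/(wid*1e3), P.mean(0).round(4))
E
```

```text
cam z 0.31780468116516647
115 272.58 287.03 14.45 width@.016 mm 14.04 depth scale 0.996882490625864 [0.4398 0.441  0.016 ]
130 272.59 287.4 14.8 width@.016 mm 14.6 depth scale 0.9590293124660636 [0.4385 0.4271 0.016 ]
160 272.71 286.79 14.08 width@.016 mm 14.28 depth scale 0.9800958609532169 [0.4352 0.398  0.016 ]
190 272.74 286.53 13.79 width@.016 mm 14.41 depth scale 0.9714488172599565 [0.4318 0.3671 0.016 ]
220 272.69 286.39 13.7 width@.016 mm 14.76 depth scale 0.9483802364049475 [0.4281 0.3343 0.016 ]
cam z 0.22237996072634905
110 268.83 289.97 21.14 width@.016 mm 13.99 depth scale 1.001043940116867 [0.4408 0.4413 0.016 ]
130 269.16 290.11 20.95 width@.016 mm 14.12 depth scale 0.9914441987688841 [0.4396 0.4286 0.016 ]
160 269.48 289.75 20.27 width@.016 mm 14.06 depth scale 0.9957508379527583 [0.4374 0.4087 0.016 ]
190 269.6 289.55 19.95 width@.016 mm 14.25 depth scale 0.9823051093104834 [0.435  0.3876 0.016 ]
220 269.8 289.3 19.49 width@.016 mm 14.36 depth scale 0.9748769447512041 [0.4325 0.3652 0.016 ]
```

```bash
python3 - <<'E'
from h import *
s=manip.read_state(); p=s["eef_pos"]; M=R.from_rotvec(s["eef_rot"]).as_matrix()
a=imaging.snapshot("scene")
b=cv2.resize(a[140:230,330:460],None,fx=6,fy=6,interpolation=cv2.INTER_CUBIC)
for k in range(0,6):
    q=p-M[:,0]*.02*k; u=(pj("scene",[q])[0]-[330,140]+.5)*6-.5; cv2.circle(b,tuple(u.astype(int)),4,(0,0,255),1)
for yy in(.012,-.012):
    q=p+M[:,1]*yy; u=(pj("scene",[q])[0]-[330,140]+.5)*6-.5; cv2.circle(b,tuple(u.astype(int)),4,(255,0,255),1)
cv2.imwrite("pics/s5.png",b)
w=imaging.snapshot("wrist"); 
for k in range(0,4):
    q=p-M[:,0]*.02*k; u=pj("wrist",[q])[0]; cv2.circle(w,tuple(u.round().astype(int)),3,(0,0,255),1)
for zz in(.016,-.016):
  u=pj("wrist",[p+M[:,2]*zz])[0];cv2.circle(w,tuple(u.round().astype(int)),3,(255,0,255),1)
cv2.imwrite("pics/w5.png",cv2.resize(w[200:350,180:380],None,fx=4,fy=4,interpolation=cv2.INTER_CUBIC))
E
```

```text
(no output)
```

View pics/s5.png

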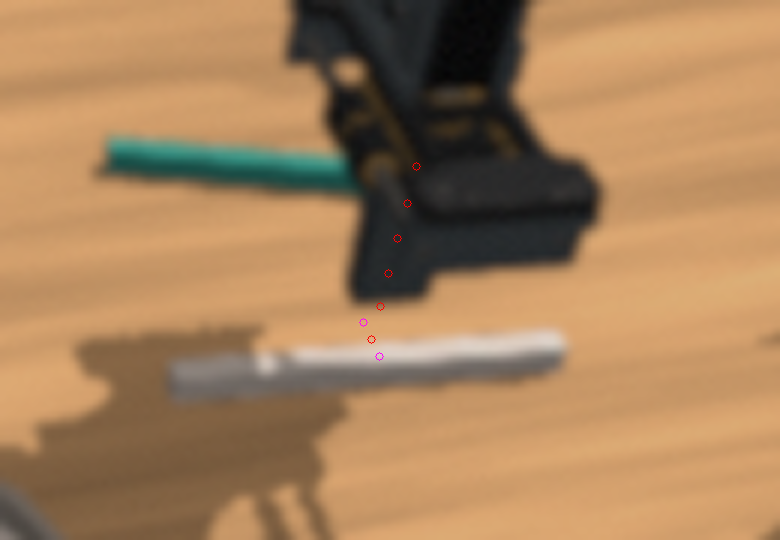

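View pics/w5.png

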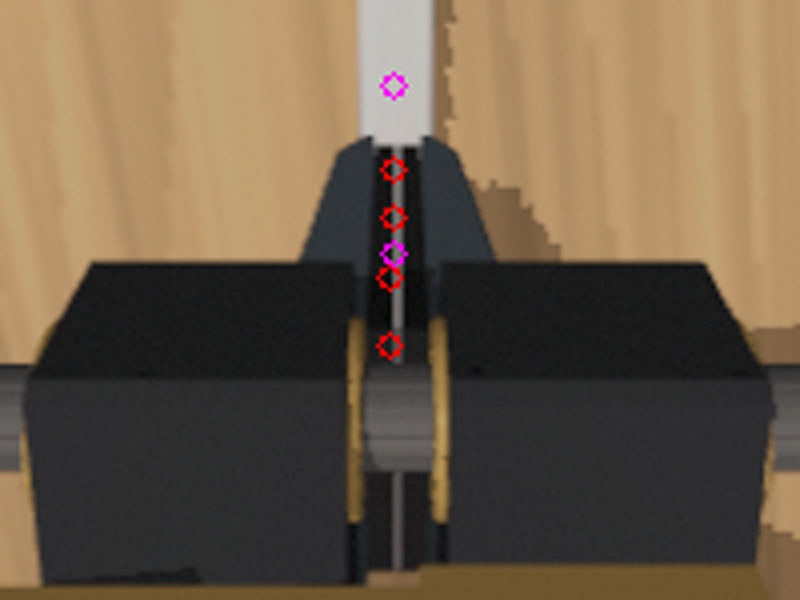

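Both cameras agree: the real fingertips sit about 22 mm behind the reported TCP, since the tip edge falls at row 235 in the wrist view instead of 221 and the scene view matches. The fingers therefore shut above the bar. I'll reopen and go down carefully, checking force and tip height.

servo_tool(targets=[[[0,0,0],[0,0,0],0],[[0,0,0],[0,0,0],0],[[0,0,0],[0,0,0],0],[[0,0,0],[0,0,0],0],[[0.015,0,0],[0,0,0],0]])

```text
t: 5.55
eef_pos: [0.4296, 0.3513, 0.0093]
eef_rot: [1.293, 1.154, -1.287]
wrist_force: [1.0, 0.6, 0.1]
opening: 0.0448
```

```bash
python3 - <<'E'
from h import *
plan([(.430,.352,-.005,-.109)])
s=manip.read_state(); p=s["eef_pos"]; M=R.from_rotvec(s["eef_rot"]).as_matrix()
a=imaging.snapshot("scene")
b=cv2.resize(a[140:230,330:460],None,fx=6,fy=6,interpolation=cv2.INTER_CUBIC)
for k in range(0,4):
  for yy in(.027,-.027):
    q=p-M[:,0]*.02*k+M[:,1]*yy; u=(pj("scene",[q])[0]-[330,140]+.5)*6-.5; cv2.circle(b,tuple(u.astype(int)),4,(0,0,255),1)
cv2.imwrite("pics/s6.png",b)
w=imaging.snapshot("wrist"); cv2.imwrite("pics/w6.png",w)
E
```

```text
t 5.55 pos [0.4296 0.3513 0.0093] psi -0.11 tilt 0.0034 q1,q6 0.58 0.69 open 0.0448 F [1.  0.6 0.1]
(0.43, 0.352, -0.005, -0.109) -> [0.0143, 0.0003, -0.0007] [-0.001, -0.002, -0.0028]
```

View pics/s6.png

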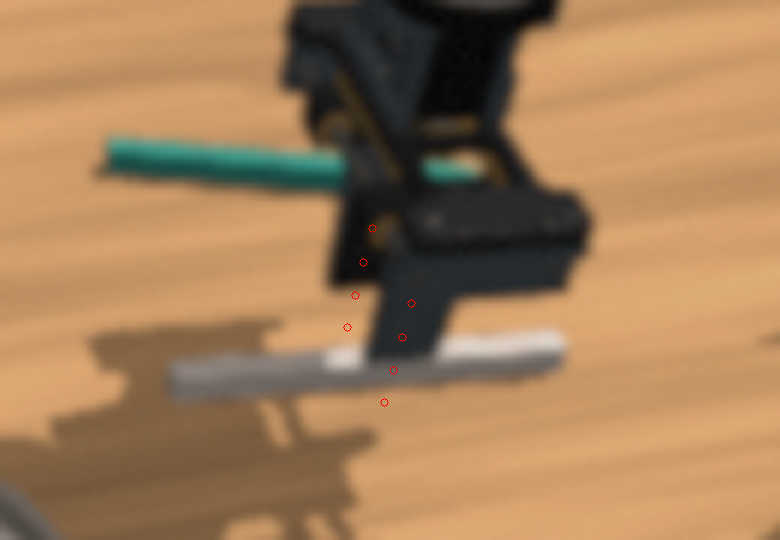

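View pics/w6.png

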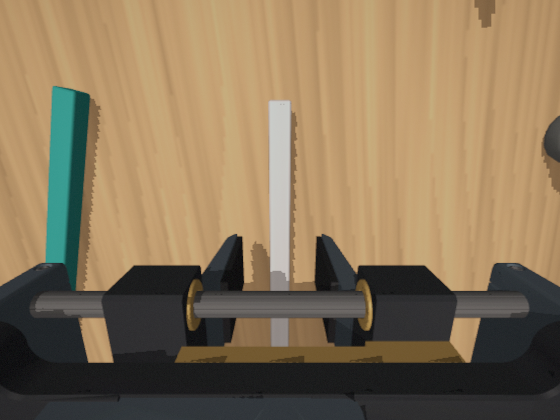

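With the fingers open the tips are again about 22–25 mm above the reported TCP. I'm lowering in stages.

servo_tool(targets=[[[0.005,0,0],[0,0,0],0],[[0.01,0,0],[0,0,0],0],[[0.015,0,0],[0,0,0],0],[[0.018,0,0],[0,0,0],0],[[0.02,0,0],[0,0,0],0]])

```text
t: 6.28
eef_pos: [0.428, 0.3502, -0.0128]
eef_rot: [1.289, 1.155, -1.291]
wrist_force: [-0.3, 0.1, -0.2]
opening: 0.0454
```

```bash
python3 - <<'E'
from h import *
plan([(.430,.352,-.015,-.109)])
a=imaging.snapshot("scene")
cv2.imwrite("pics/s7.png",cv2.resize(a[140:230,330:460],None,fx=6,fy=6,interpolation=cv2.INTER_CUBIC))
E
```

```text
t 6.28 pos [ 0.428   0.3502 -0.0128] psi -0.11 tilt 0.001 q1,q6 0.58 0.69 open 0.0454 F [-0.3  0.1 -0.2]
(0.43, 0.352, -0.015, -0.109) -> [0.0022, 0.0018, -0.002] [-0.001, 0.0009, 0.0006]
```

View pics/s7.png

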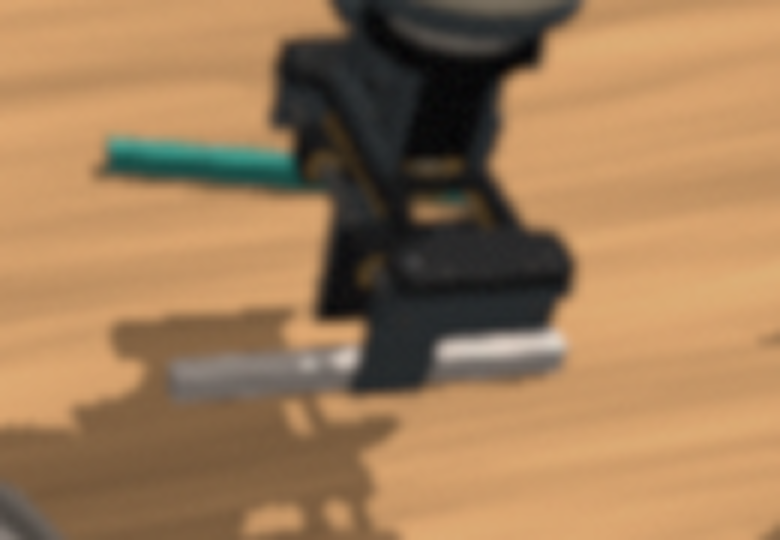

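The TCP reads −12.8 mm with no contact force, which confirms the offset. I'll go 5 mm lower and close.

servo_tool(targets=[[[0.003,0.001,0],[0,0,0],0],[[0.005,0.002,-0.001],[0,0,0],0],[[0.005,0.002,-0.001],[0,0,0],1],[[0.005,0.002,-0.001],[0,0,0],1],[[0.005,0.002,-0.001],[0,0,0],1]])

```text
t: 6.95
eef_pos: [0.4301, 0.351, -0.0179]
eef_rot: [1.289, 1.155, -1.291]
wrist_force: [0.6, 0.2, 0.1]
opening: 0.0185
```

servo_tool(targets=[[[0,0,0],[0,0,0],1],[[0,0,0],[0,0,0],1],[[0,0,0],[0,0,0],1],[[0,0,0],[0,0,0],1],[[0,0,0],[0,0,0],1]])

```text
t: 7.58
eef_pos: [0.4301, 0.351, -0.0178]
eef_rot: [1.289, 1.155, -1.291]
wrist_force: [-1.2, 0.0, 1.1]
opening: 0.0137
```

Gripped: the opening is 13.7 mm, against the 14 mm bar. I'm lifting towards the jig.

```bash
python3 - <<'E'
from h import *
plan([(.430,.351,.12,-.11),(.46,.2,.13,.0),(.575,-.111,.12,.197)])
E
```

```text
t 7.58 pos [ 0.4301  0.351  -0.0178] psi -0.11 tilt 0.0011 q1,q6 0.58 0.69 open 0.0137 F [-1.2  0.   1.1]
(0.43, 0.351, 0.12, -0.11) -> [-0.1378, -0.0002, 0.0001] [-0.0, 0.0009, 0.0007]
(0.46, 0.2, 0.13, 0.0) -> [-0.1477, 0.0462, 0.1469] [-0.11, 0.0009, 0.0007]
(0.575, -0.111, 0.12, 0.197) -> [-0.1376, 0.1947, 0.4434] [-0.307, 0.0008, 0.0008]
```

servo_tool(targets=[[[-0.02,0,0],[0,0,0],1],[[-0.06,0,0.01],[-0.02,0,0],1],[[-0.11,0.015,0.045],[-0.04,0,0],1],[[-0.135,0.03,0.095],[-0.08,0,0],1],[[-0.138,0.046,0.147],[-0.11,0,0],1]])

```text
t: 8.2
eef_pos: [0.461, 0.199, 0.1222]
eef_rot: [1.209, 1.208, -1.205]
wrist_force: [1.2, -0.2, -0.0]
opening: 0.0134
```

```bash
python3 - <<'E'
from h import *
plan([(.575,-.111,.12,.197)])
E
```

```text
t 8.2 pos [0.461  0.199  0.1222] psi 0.002 tilt 0.0029 q1,q6 0.29 0.29 open 0.0134 F [ 1.2 -0.2 -0. ]
(0.575, -0.111, 0.12, 0.197) -> [0.0024, 0.1134, 0.3102] [-0.1949, 0.0001, -0.0029]
```

servo_tool(targets=[[[0,0.021,0.057],[-0.036,0,0],1],[[0,0.042,0.114],[-0.072,0,0],1],[[0,0.062,0.171],[-0.108,0,0],1],[[0,0.083,0.228],[-0.145,0,0],1],[[0,0.104,0.285],[-0.18,0,-0.002],1]])

```text
t: 8.82
eef_pos: [0.5659, -0.0879, 0.1225]
eef_rot: [1.074, 1.289, -1.073]
wrist_force: [-0.2, 0.2, -0.2]
opening: 0.014
```

```bash
python3 - <<'E'
from h import *
plan([(.575,-.111,.1,.197)])
E
```

```text
t 8.82 pos [ 0.5659 -0.0879  0.1225] psi 0.183 tilt 0.001 q1,q6 -0.26 -0.44 open 0.014 F [-0.2  0.2 -0.2]
(0.575, -0.111, 0.1, 0.197) -> [0.0225, 0.0047, 0.0244] [-0.014, 0.0001, -0.001]
```

servo_tool(targets=[[[0.01,0.002,0.012],[-0.007,0,0],1],[[0.022,0.005,0.024],[-0.014,0,-0.001],1],[[0.022,0.005,0.024],[-0.014,0,-0.001],1],[[0.022,0.005,0.024],[-0.014,0,-0.001],1],[[0.022,0.005,0.024],[-0.014,0,-0.001],1]])

```text
t: 9.45
eef_pos: [0.5752, -0.1096, 0.1009]
eef_rot: [1.062, 1.296, -1.062]
wrist_force: [-0.8, 0.0, -1.0]
opening: 0.0137
```

```bash
python3 - <<'E'
from h import *
import pickle
plan([(.575,-.111,.1,.197)])
s=manip.read_state(); m=imaging.camera_model("wrist"); 
a=imaging.snapshot("wrist"); cv2.imwrite("pics/w8.png",a); pickle.dump((s,m),open("w8.pkl","wb"))
t=imaging.snapshot("top"); cv2.imwrite("pics/t8.png",t); sc=imaging.snapshot("scene"); cv2.imwrite("pics/s8.png",sc)
cv2.imwrite("pics/s8c.png",cv2.resize(sc[150:310,170:370],None,fx=4,fy=4,interpolation=cv2.INTER_CUBIC))
E
```

```text
t 9.45 pos [ 0.5752 -0.1096  0.1009] psi 0.198 tilt 0.0004 q1,q6 -0.29 -0.49 open 0.0137 F [-0.8  0.  -1. ]
(0.575, -0.111, 0.1, 0.197) -> [0.0009, -0.0005, 0.0013] [0.001, 0.0001, -0.0003]
```

View pics/w8.png

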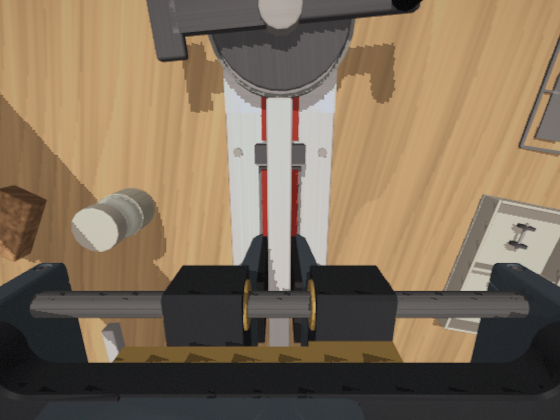

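View pics/s8c.png

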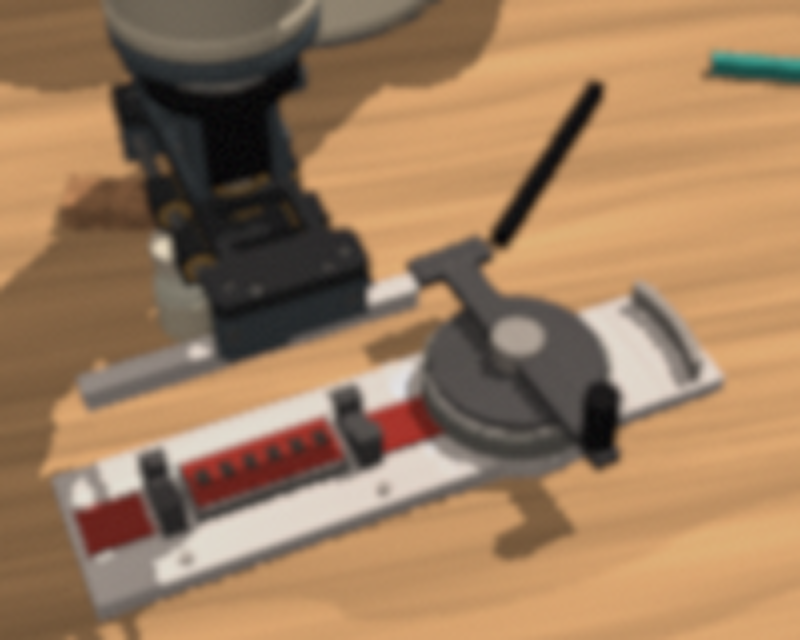

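View pics/t8.png

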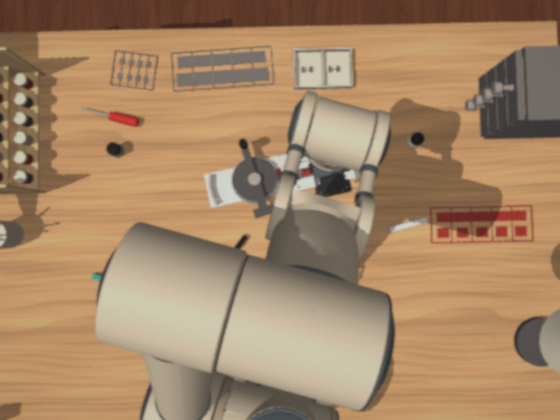

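```bash
python3 - <<'E'
import cv2
a=cv2.imread("pics/w8.png"); cv2.imwrite("pics/w8c.png",cv2.resize(a[70:270,210:350],None,fx=3,fy=3,interpolation=cv2.INTER_CUBIC))
E
```

```text
(no output)
```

View pics/w8c.png

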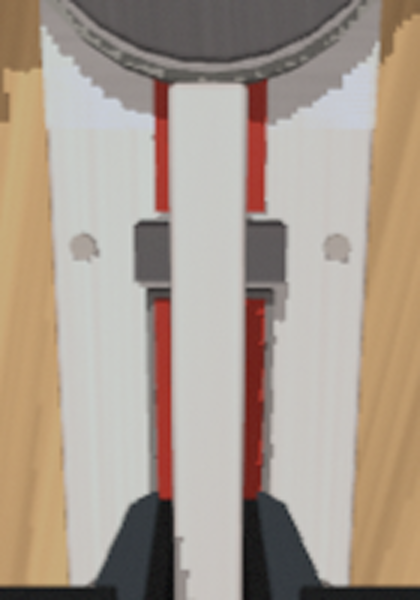

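```bash
python3 - <<'E'
from h import *
import pickle
s,m=pickle.load(open("w8.pkl","rb"))
f=lambda p:np.array([210,70])+(np.array(p,float)+.5)/3-.5
tc=s["eef_pos"]
yaw=.1968; Y=np.array([-np.sin(yaw),np.cos(yaw)]);X=np.array([np.cos(yaw),np.sin(yaw)])
o=np.array([.5750,-.1110])
def J(P): d=P[:,:2]-o; return np.c_[d@X,d@Y].round(4)
print("saddle", J(bp("wrist",f([(135,222),(286,222),(286,282),(135,282)]),.042,m)))
print("jig edge", J(bp("wrist",f([(51,222),(370,222),(66,500),(353,500)]),.015,m)))
print("screws", J(bp("wrist",f([(84,246),(338,246)]),.015,m)))
print("red", J(bp("wrist",f([(155,150),(267,150)]),.028,m)))
for z in (.1187,.1347): print("bar", z,J(bp("wrist",f([(170,83),(247,83),(173,500),(245,500)]),z,m)))
print("tcp",J(tc[None]))
E
```

```text
saddle [[-0.0191  0.067 ]
 [ 0.0236  0.067 ]
 [ 0.0241  0.0501]
 [-0.0195  0.0501]]
jig edge [[-0.0476  0.0653]
 [ 0.0522  0.0654]
 [-0.0471 -0.0278]
 [ 0.0514 -0.0277]]
screws [[-0.0375  0.0579]
 [ 0.0425  0.058 ]]
red [[-0.0139  0.0866]
 [ 0.0187  0.0866]]
bar 0.1187 [[-0.0057  0.0975]
 [ 0.0089  0.0975]
 [-0.006   0.0127]
 [ 0.0096  0.0128]]
bar 0.1347 [[-0.0051  0.0962]
 [ 0.0083  0.0962]
 [-0.0054  0.019 ]
 [ 0.0089  0.019 ]]
tcp [[0.0005 0.0013]]
```

In the wrist view, measured in one frame, the bar is 0.6 mm from the saddle centreline and about 2.5 mm too far along +y, and the yaw is parallel. I'm correcting and lowering.

servo_tool(targets=[[[0.02,0,0.001],[0,0,0],1],[[0.04,0.001,0.002],[0,0,0],1],[[0.055,0.001,0.003],[0,0,0],1],[[0.065,0.001,0.003],[0,0,0],1],[[0.065,0.001,0.003],[0,0,0],1]])

```text
t: 10.22
eef_pos: [0.5766, -0.1128, 0.0354]
eef_rot: [1.062, 1.297, -1.063]
wrist_force: [-0.4, -0.7, -0.7]
opening: 0.0139
```

```bash
python3 - <<'E'
from h import *
import pickle
plan([(.575,-.111,.012,.197)])
s=manip.read_state(); m=imaging.camera_model("wrist"); 
a=imaging.snapshot("wrist"); cv2.imwrite("pics/w9.png",a); pickle.dump((s,m),open("w9.pkl","wb"))
cv2.imwrite("pics/w9c.png",cv2.resize(a[20:270,190:370],None,fx=3,fy=2.4,interpolation=cv2.INTER_CUBIC))
E
```

```text
t 10.22 pos [ 0.5766 -0.1128  0.0354] psi 0.1976 tilt 0.0004 q1,q6 -0.29 -0.49 open 0.0139 F [-0.4 -0.7 -0.7]
(0.575, -0.111, 0.012, 0.197) -> [0.0234, -0.0012, -0.002] [0.0006, -0.0001, 0.0004]
```

View pics/w9c.png

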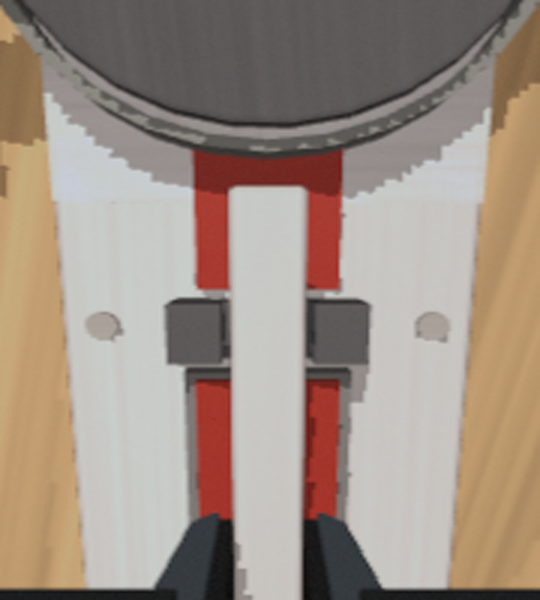

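The bar (crop 229–307) sits centred between the lips (166–369). Lowering into the saddles.

servo_tool(targets=[[[0.008,0,0],[0,0,0],1],[[0.014,0,0],[0,0,0],1],[[0.019,0,0],[0,0,0],1],[[0.022,0,0],[0,0,0],1],[[0.022,0,0],[0,0,0],1]])

```text
t: 10.9
eef_pos: [0.5769, -0.1128, 0.0137]
eef_rot: [1.062, 1.296, -1.062]
wrist_force: [0.1, -0.2, -0.8]
opening: 0.0139
```

servo_tool(targets=[[[0.0005,0,0],[0,0,0],1],[[0.001,0,0],[0,0,0],1],[[0.001,0,0],[0,0,0],1],[[0.001,0,0],[0,0,0],1],[[0.001,0,0],[0,0,0],1]])

```text
t: 11.52
eef_pos: [0.5769, -0.1128, 0.0127]
eef_rot: [1.062, 1.296, -1.062]
wrist_force: [-0.0, 0.4, -1.1]
opening: 0.0134
```

servo_tool(targets=[[[0.0005,0,0],[0,0,0],1],[[0.001,0,0],[0,0,0],1],[[0.001,0,0],[0,0,0],1],[[0.001,0,0],[0,0,0],1],[[0.001,0,0],[0,0,0],1]])

```text
t: 12.15
eef_pos: [0.5769, -0.1128, 0.0122]
eef_rot: [1.062, 1.296, -1.062]
wrist_force: [-2.4, 0.7, 6.6]
opening: 0.0138
```

Contact at 6.6 N: the bar is seated. Releasing and lifting.

servo_tool(targets=[[[0,0,0],[0,0,0],0.4],[[0,0,0],[0,0,0],0.4],[[0,0,0],[0,0,0],0.4],[[-0.01,0,0],[0,0,0],0.3],[[-0.04,0,0],[0,0,0],0.3]])

```text
t: 12.78
eef_pos: [0.576, -0.1126, 0.052]
eef_rot: [1.062, 1.298, -1.063]
wrist_force: [-0.5, 0.6, 1.2]
opening: 0.032
```

servo_tool(targets=[[[-0.03,0,0],[0,0,0],0.2],[[-0.07,0,0],[0,0,0],0.2],[[-0.1,0,0],[0,0,0],0.2],[[-0.1,0,0],[0,0,0],0.2],[[-0.1,0,0],[0,0,0],0.2]])

```text
t: 13.4
eef_pos: [0.5759, -0.1125, 0.1519]
eef_rot: [1.062, 1.298, -1.064]
wrist_force: [-0.7, -0.6, -0.1]
opening: 0.0364
```

```bash
python3 - <<'E'
from h import *
import pickle
plan([])
s=manip.read_state(); m=imaging.camera_model("wrist"); 
a=imaging.snapshot("wrist"); cv2.imwrite("pics/w10.png",a); pickle.dump((s,m),open("w10.pkl","wb"))
sc=imaging.snapshot("scene"); cv2.imwrite("pics/s10.png",sc)
cv2.imwrite("pics/s10c.png",cv2.resize(sc[190:310,175:360],None,fx=4.3,fy=4.3,interpolation=cv2.INTER_CUBIC))
E
```

```text
t 13.4 pos [ 0.5759 -0.1125  0.1519] psi 0.1976 tilt 0.0024 q1,q6 -0.29 -0.49 open 0.0364 F [-0.7 -0.6 -0.1]
```

View pics/w10.png

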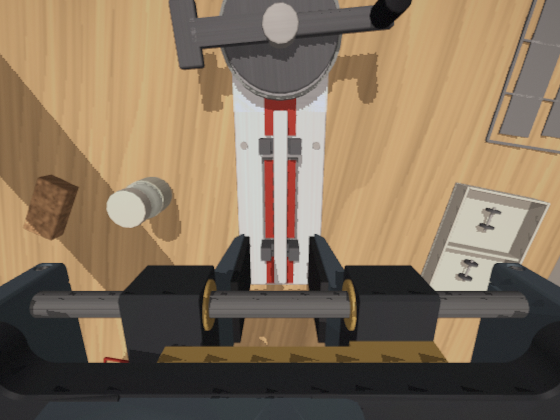

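View pics/s10c.png

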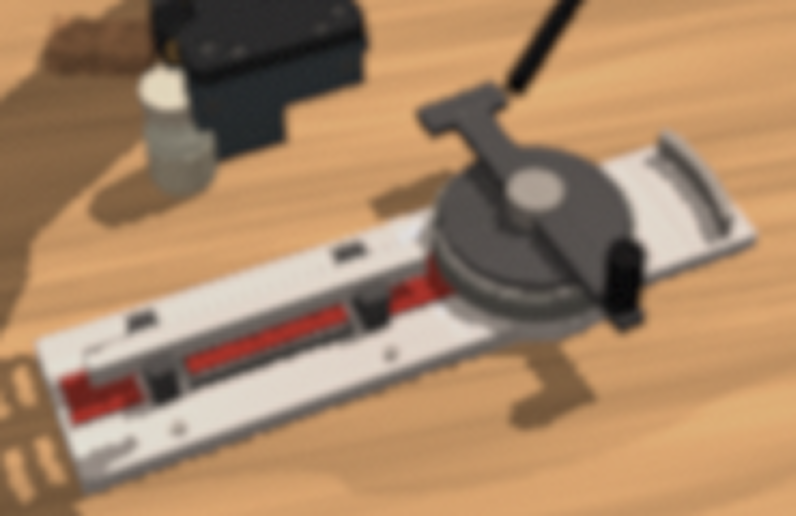

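```bash
python3 - <<'E'
from h import *
import pickle
a=cv2.imread("pics/w10.png")
cv2.imwrite("pics/w10a.png",cv2.resize(a[90:300,220:340],None,fx=4,fy=2.8,interpolation=cv2.INTER_CUBIC))
cv2.imwrite("pics/w10b.png",cv2.resize(a[0:120,160:420],None,fx=3,fy=3,interpolation=cv2.INTER_CUBIC))
E
```

```text
(no output)
```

View pics/w10a.png

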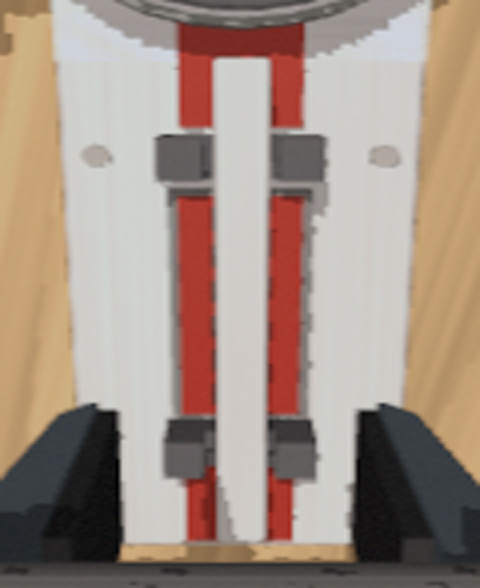

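View pics/w10b.png

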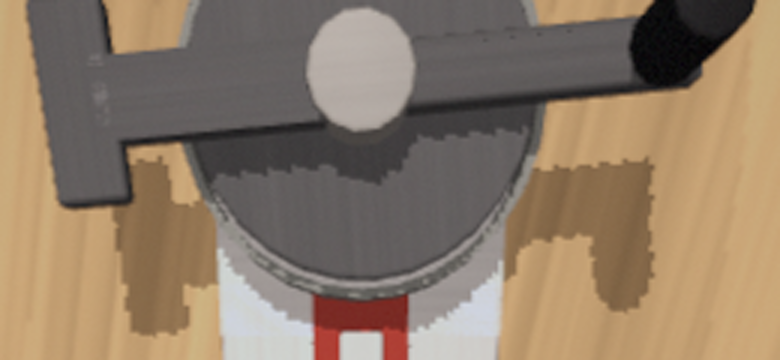

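```bash
python3 - <<'E'
from h import *
import pickle
s,m=pickle.load(open("w10.pkl","rb"))
f=lambda p:np.array([220,90])+np.array([(np.array(q,float)+.5)/[4,2.8]-.5 for q in p])
g=lambda p:np.array([160,0])+(np.array(p,float)+.5)/3-.5
yaw=.1968; Y=np.array([-np.sin(yaw),np.cos(yaw)]);X=np.array([np.cos(yaw),np.sin(yaw)])
o=np.array([.5750,-.1110])+.0023*X-.0015*Y; print("o",o,"axis",o+.165*Y)
def J(P): d=P[:,:2]-o; return np.c_[d@X,d@Y].round(4)
print("far saddle",J(bp("wrist",f([(156,135),(325,135),(156,183),(325,183)]),.042,m)))
print("near saddle",J(bp("wrist",f([(164,450),(316,450),(164,480),(316,480)]),.042,m)))
print("bar end",J(bp("wrist",f([(213,57),(269,57),(217,440),(266,440)]),.046,m)))
print("hub",[J(bp("wrist",g([(361,68)]),z,m)) for z in(.056,.062,.068)])
print("knobbase",J(bp("wrist",g([(668,50)]),.056,m)), "keeper tip centre",J(bp("wrist",g([(65,100)]),.056,m)))
E
```

```text
o [ 0.5775489  -0.11202132] axis [0.5452861  0.04979373]
far saddle [[-0.0215  0.0682]
 [ 0.0212  0.0682]
 [-0.0219  0.0511]
 [ 0.0216  0.0511]]
near saddle [[-0.0217 -0.0555]
 [ 0.0214 -0.0554]
 [-0.0219 -0.0688]
 [ 0.0217 -0.0687]]
bar end [[-0.0069  0.0947]
 [ 0.0068  0.0947]
 [-0.0066 -0.0494]
 [ 0.0071 -0.0493]]
hub [array([[-1.000e-04,  1.664e-01]]), array([[-1.000e-04,  1.646e-01]]), array([[-1.000e-04,  1.629e-01]])]
knobbase [[0.0885 0.1709]] keeper tip centre [[-0.0868  0.1582]]
```

The bar is seated with its centre within about 0.5 mm of the seat. For the lever, the wrist camera gives a refined axis of (0.5453, 0.0498) and a throw of about 0.07. First I'll check the real fingertip offset along both tool axes, using the earlier images.

```bash
python3 - <<'E'
from h import *
from scipy.optimize import least_squares
m=imaging.camera_model("scene")
def sol(p,psi,yo,uv):
    M=down(psi).as_matrix()
    f=lambda v: pj("scene",[p-M[:,0]*v[0]+M[:,1]*yo+M[:,2]*v[1]],m)[0]-uv
    return least_squares(f,[.02,0]).x
uv=np.array([330,140])+(np.array([392,388])+.5)/6-.5
for yo in(.024,.03,.036): print("s7",yo,sol(np.array([.428,.3502,-.0128]),-.11,yo,uv))
uv=np.array([330,140])+(np.array([405,360])+.5)/6-.5
for yo in(.024,.03,.036): print("s6",yo,sol(np.array([.4296,.3513,.0093]),-.11,yo,uv))
uv=np.array([330,140])+(np.array([390,298])+.5)/6-.5
for yo in(.005,.01,.014): print("s5",yo,sol(np.array([.4297,.3513,.0251]),-.11,yo,uv))
# wrist: pad front-edge rows at shut: crop w5 tip (393,140)/4
mw=imaging.camera_model("wrist"); s=manip.read_state(); p=s["eef_pos"]; M=R.from_rotvec(s["eef_rot"]).as_matrix()
print("rows at h,k:",[(h,k,pj("wrist",[p-M[:,0]*h+M[:,2]*k],mw)[0].round(1)) for h in(.0,.01,.022) for k in(-.016,-.011,0)])
E
```

```text
s7 0.024 [ 0.02675918 -0.00538549]
s7 0.03 [ 0.03247655 -0.00211184]
s7 0.036 [0.03819392 0.00116181]
s6 0.024 [ 0.02307925 -0.00585249]
s6 0.03 [ 0.02866244 -0.00255883]
s6 0.036 [0.03424562 0.00073483]
s5 0.005 [ 0.02905813 -0.00055472]
s5 0.01 [0.03345841 0.00208959]
s5 0.014 [0.03697863 0.00420503]
rows at h,k: [(0.0, -0.016, array([277.5, 221.1])), (0.0, -0.011, array([277.5, 227.8])), (0.0, 0, array([277.5, 242.2])), (0.01, -0.016, array([277.4, 225.8])), (0.01, -0.011, array([277.4, 232.8])), (0.01, 0, array([277.4, 247.7])), (0.022, -0.016, array([277.3, 232. ])), (0.022, -0.011, array([277.3, 239.4])), (0.022, 0, array([277.3, 255.1]))]
```

```bash
python3 - <<'E'
from h import *
plan([(.605,-.02,.155,-.55),(.630,.074,.15,-1.30)])
E
```

```text
t 13.5 pos [ 0.5756 -0.1125  0.1512] psi 0.1976 tilt 0.0036 q1,q6 -0.29 -0.49 open 0.0364 F [ 0.5 -0.3 -0.6]
(0.605, -0.02, 0.155, -0.55) -> [-0.0038, 0.0469, -0.0849] [0.7476, -0.0004, 0.0037]
(0.63, 0.074, 0.15, -1.3) -> [0.0012, 0.0899, -0.1722] [1.4976, 0.001, 0.0038]
```

servo_tool(targets=[[[0,0.01,-0.017],[0.15,0,0],0.1],[[0,0.019,-0.034],[0.3,0,0],0.1],[[0,0.028,-0.051],[0.45,0,0],0.1],[[-0.002,0.038,-0.068],[0.6,0,0],0.1],[[-0.004,0.047,-0.085],[0.75,0,0.003],0.1]])

```text
t: 14.12
eef_pos: [0.6048, -0.0192, 0.1542]
eef_rot: [1.606, 0.894, -1.609]
wrist_force: [0.6, 1.0, 0.5]
opening: 0.0413
```

```bash
python3 - <<'E'
from h import *
plan([(.630,.074,.15,-1.30)])
E
```

```text
t 14.12 pos [ 0.6048 -0.0192  0.1542] psi -0.5575 tilt 0.0024 q1,q6 -0.13 0.43 open 0.0413 F [0.6 1.  0.5]
(0.63, 0.074, 0.15, -1.3) -> [0.0042, -0.0279, -0.0925] [0.7425, 0.0014, 0.002]
```

servo_tool(targets=[[[0,-0.007,-0.023],[0.18,0,0],0.1],[[0,-0.014,-0.046],[0.36,0,0],0.1],[[0.002,-0.021,-0.07],[0.54,0,0],0.1],[[0.004,-0.028,-0.0925],[0.72,0,0],0.1],[[0.004,-0.028,-0.0925],[0.742,0,0.002],0.1]])

```text
t: 14.75
eef_pos: [0.6296, 0.0753, 0.1491]
eef_rot: [2.073, 0.283, -2.079]
wrist_force: [-0.4, -1.3, -0.7]
opening: 0.041
```

```bash
python3 - <<'E'
from h import *
import pickle
plan([(.630,.074,.038,-1.30)])
s=manip.read_state(); m=imaging.camera_model("wrist"); 
a=imaging.snapshot("wrist"); cv2.imwrite("pics/w11.png",a); pickle.dump((s,m),open("w11.pkl","wb"))
E
```

```text
t 14.75 pos [0.6296 0.0753 0.1491] psi -1.2993 tilt 0.0029 q1,q6 0.03 1.32 open 0.041 F [-0.4 -1.3 -0.7]
(0.63, 0.074, 0.038, -1.3) -> [0.1111, 0.0014, -0.0004] [0.0007, 0.0029, -0.0]
```

View pics/w11.png

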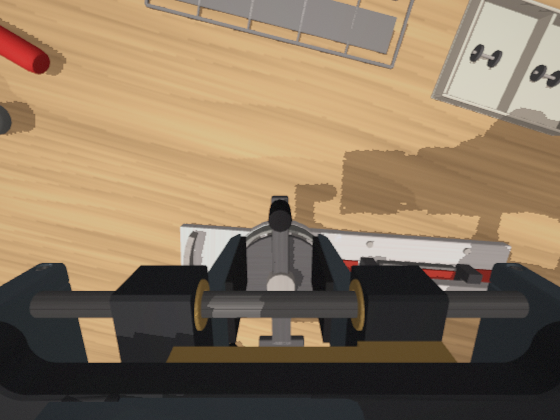

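```bash
python3 - <<'E'
from h import *
import pickle
s,m=pickle.load(open("w11.pkl","rb"))
a=cv2.imread("pics/w11.png")
ax=np.array([.5453,.0498]); 
for th,c in((.04,(0,255,0)),(.07,(0,0,255)),(.1,(255,0,0))):
    P=ax+.088*np.array([np.cos(.1968+th),np.sin(.1968+th)])
    ring=[(*(P+.011*np.array([np.cos(k),np.sin(k)])),.096) for k in np.linspace(0,2*np.pi,30)]
    if th==.07: print(P); 
    cv2.circle(a,tuple(pj("wrist",[(*P,.096)],m)[0].round().astype(int)),1,c,-1); print(th,pj("wrist",[(*P,.096),(*P,.056)],m).round(1))
cv2.imwrite("pics/w11c.png",cv2.resize(a[180:320,220:340],None,fx=5,fy=4.2,interpolation=cv2.INTER_CUBIC))
E
```

```text
0.04 [[283.8 221. ]
 [283.1 208.6]]
[0.63018652 0.07300085]
0.07 [[280.8 220.9]
 [280.6 208.6]]
0.1 [[277.9 221. ]
 [278.  208.6]]
```

View pics/w11c.png

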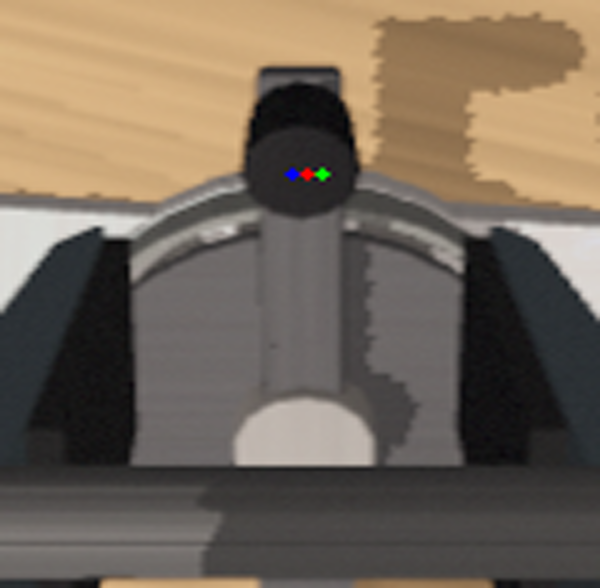

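The knob top at crop (301,172) matches the model at throw of about 0.08. Descending around the knob.

servo_tool(targets=[[[0.04,0.001,0],[0,0,0],0.1],[[0.075,0.001,0],[0,0.002,0],0.1],[[0.1,0.001,0],[0,0.002,0],0.1],[[0.106,0.001,0],[0,0.002,0],0.1],[[0.106,0.001,0],[0,0.002,0],0.1]])

```text
t: 15.42
eef_pos: [0.6294, 0.0728, 0.0436]
eef_rot: [2.074, 0.285, -2.076]
wrist_force: [-0.2, -0.2, 0.3]
opening: 0.0411
```

```bash
python3 - <<'E'
from h import *
plan([(.630,.074,.038,-1.30)])
cv2.imwrite("pics/w12.png",imaging.snapshot("wrist"))
sc=imaging.snapshot("scene"); cv2.imwrite("pics/s12c.png",cv2.resize(sc[150:310,230:400],None,fx=3.7,fy=3.7,interpolation=cv2.INTER_CUBIC))
E
```

```text
t 15.43 pos [0.6294 0.0728 0.0436] psi -1.2972 tilt 0.0011 q1,q6 0.02 1.32 open 0.0411 F [-0.2 -0.2  0.3]
(0.63, 0.074, 0.038, -1.3) -> [0.0056, -0.001, -0.0009] [0.0028, 0.001, -0.0005]
```

View pics/s12c.png

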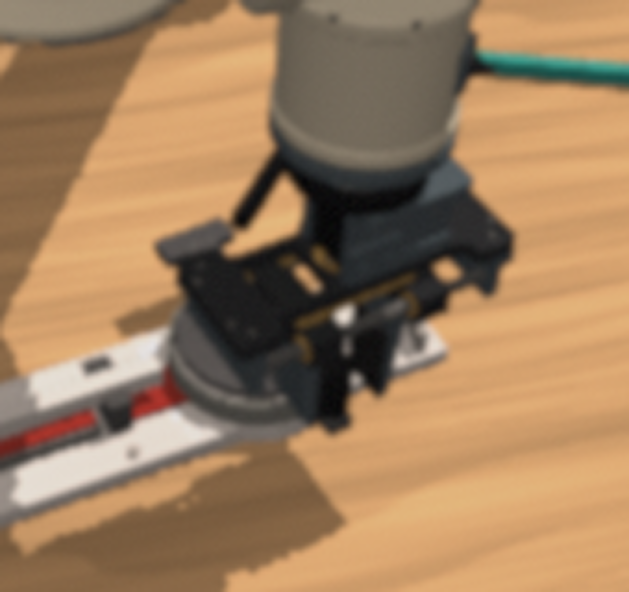

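View pics/w12.png

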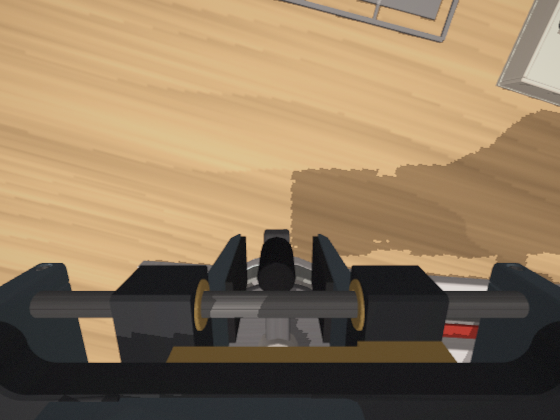

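The knob is centred between the fingers at (277,262). Closing.

servo_tool(targets=[[[0.002,-0.001,0],[0.002,0,0],1],[[0.002,-0.001,0],[0.002,0,0],1],[[0.002,-0.001,0],[0.002,0,0],1],[[0.002,-0.001,0],[0.002,0,0],1],[[0.002,-0.001,0],[0.002,0,0],1]])

```text
t: 16.15
eef_pos: [0.6302, 0.0741, 0.0426]
eef_rot: [2.078, 0.283, -2.074]
wrist_force: [1.6, 1.0, 2.4]
opening: 0.0211
```

servo_tool(targets=[[[-0.003,0,0],[0,0,0],1],[[-0.007,0,0],[0,0,0],1],[[-0.011,0,0],[0,0,0],1],[[-0.015,0,0],[0,0,0],1],[[-0.015,0,0],[0,0,0],1]])

```text
t: 16.77
eef_pos: [0.6297, 0.074, 0.0578]
eef_rot: [2.077, 0.283, -2.075]
wrist_force: [-4.0, -1.2, -7.8]
opening: 0.021
```

```bash
python3 - <<'E'
from h import *
plan([])
cv2.imwrite("pics/w13.png",imaging.snapshot("wrist"))
sc=imaging.snapshot("scene"); cv2.imwrite("pics/s13c.png",cv2.resize(sc[150:310,230:400],None,fx=3.7,fy=3.7,interpolation=cv2.INTER_CUBIC))
ax=np.array([.5453,.0498]); p=manip.read_state()["eef_pos"][:2]-ax; print("r",np.linalg.norm(p),"throw",np.arctan2(p[1],p[0])-.1968)
E
```

```text
t 16.77 pos [0.6297 0.074  0.0578] psi -1.2995 tilt 0.0011 q1,q6 0.02 1.32 open 0.021 F [-4.  -1.2 -7.8]
r 0.08783531132884792 throw 0.08286930328250355
```

View pics/s13c.png

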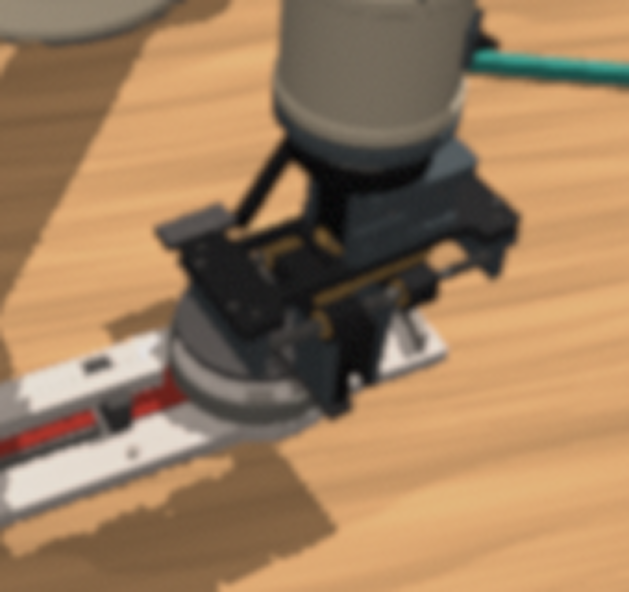

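The lever is up about 15 mm, and the downward force of 7.8 N agrees with the spring. I'll swing it on an arc.

```bash
cat >> h.py <<'E'
AX=np.array([.5453,.0498]); JY=.1968
def arc(ths,z,r=.088):
    plan([(*(AX+r*np.array([np.cos(JY+t),np.sin(JY+t)])).round(5),z,round(JY+t-np.pi/2,4)) for t in ths])
def thr():
    p=manip.read_state()["eef_pos"][:2]-AX; print("r",np.linalg.norm(p).round(4),"throw",(np.arctan2(p[1],p[0])-JY).round(4))
E
python3 - <<'E'
from h import *
arc([.183,.283,.383,.483,.583],.058)
E
```

```text
t 16.88 pos [0.6297 0.074  0.0575] psi -1.2995 tilt 0.001 q1,q6 0.02 1.32 open 0.0213 F [-3.5 -0.7 -7.4]
(np.float64(0.62703), np.float64(0.08242), 0.058, -1.191) -> [-0.0005, -0.0088, 0.0003] [-0.1085, -0.0006, -0.0009]
(np.float64(0.62336), np.float64(0.09042), 0.058, -1.091) -> [-0.0005, -0.0175, 0.0017] [-0.2085, -0.0005, -0.0009]
(np.float64(0.61892), np.float64(0.09801), 0.058, -0.991) -> [-0.0006, -0.026, 0.004] [-0.3085, -0.0005, -0.0009]
(np.float64(0.61374), np.float64(0.10512), 0.058, -0.891) -> [-0.0006, -0.0342, 0.0071] [-0.4085, -0.0005, -0.001]
(np.float64(0.60787), np.float64(0.11168), 0.058, -0.791) -> [-0.0006, -0.0421, 0.011] [-0.5085, -0.0004, -0.001]
```

servo_tool(targets=[[[-0.0005,-0.0088,0.0003],[-0.1,0,0],1],[[-0.0005,-0.0175,0.0017],[-0.2,0,0],1],[[-0.0005,-0.026,0.004],[-0.3,0,0],1],[[-0.0005,-0.0342,0.0071],[-0.4,0,0],1],[[-0.0005,-0.0421,0.011],[-0.5,0,0],1]])

```text
t: 17.5
eef_pos: [0.6076, 0.1119, 0.0577]
eef_rot: [1.767, 0.72, -1.767]
wrist_force: [-2.2, -1.5, -8.0]
opening: 0.0211
```

```bash
python3 - <<'E'
from h import *
thr(); arc([.68,.78,.88,.98,1.08],.058)
E
```

```text
r 0.0879 throw 0.5866
t 17.5 pos [0.6076 0.1119 0.0577] psi -0.7963 tilt 0.0009 q1,q6 0.09 0.88 open 0.0211 F [-2.2 -1.5 -8. ]
(np.float64(0.60159), np.float64(0.11745), 0.058, -0.694) -> [-0.0003, -0.0082, 0.0004] [-0.1023, 0.0001, -0.0009]
(np.float64(0.59455), np.float64(0.12273), 0.058, -0.594) -> [-0.0003, -0.0169, 0.0017] [-0.2023, 0.0001, -0.0009]
(np.float64(0.58703), np.float64(0.12728), 0.058, -0.494) -> [-0.0003, -0.0254, 0.0039] [-0.3023, 0.0002, -0.0009]
(np.float64(0.57908), np.float64(0.13106), 0.058, -0.394) -> [-0.0003, -0.0337, 0.007] [-0.4023, 0.0002, -0.0009]
(np.float64(0.5708), np.float64(0.13402), 0.058, -0.294) -> [-0.0003, -0.0416, 0.0108] [-0.5023, 0.0003, -0.0009]
```

servo_tool(targets=[[[-0.0003,-0.0082,0.0004],[-0.1,0,0],1],[[-0.0003,-0.0169,0.0017],[-0.2,0,0],1],[[-0.0003,-0.0254,0.0039],[-0.3,0,0],1],[[-0.0003,-0.0337,0.007],[-0.4,0,0],1],[[-0.0003,-0.0416,0.0108],[-0.5,0,0],1]])

```text
t: 18.12
eef_pos: [0.5705, 0.1343, 0.0579]
eef_rot: [1.422, 1.055, -1.421]
wrist_force: [-3.0, -1.0, -6.5]
opening: 0.0216
```

```bash
python3 - <<'E'
from h import *
thr(); arc([1.08],.0525)
cv2.imwrite("pics/w14.png",imaging.snapshot("wrist"))
sc=imaging.snapshot("scene"); cv2.imwrite("pics/s14c.png",cv2.resize(sc[150:310,180:400],None,fx=3.5,fy=3.5,interpolation=cv2.INTER_CUBIC))
E
```

```text
r 0.0882 throw 1.0838
t 18.12 pos [0.5705 0.1343 0.0579] psi -0.2932 tilt 0.0007 q1,q6 0.13 0.42 open 0.0216 F [-3.  -1.  -6.5]
(np.float64(0.5708), np.float64(0.13402), 0.0525, -0.294) -> [0.0054, 0.0003, 0.0002] [0.0008, 0.0003, -0.0007]
```

View pics/s14c.png

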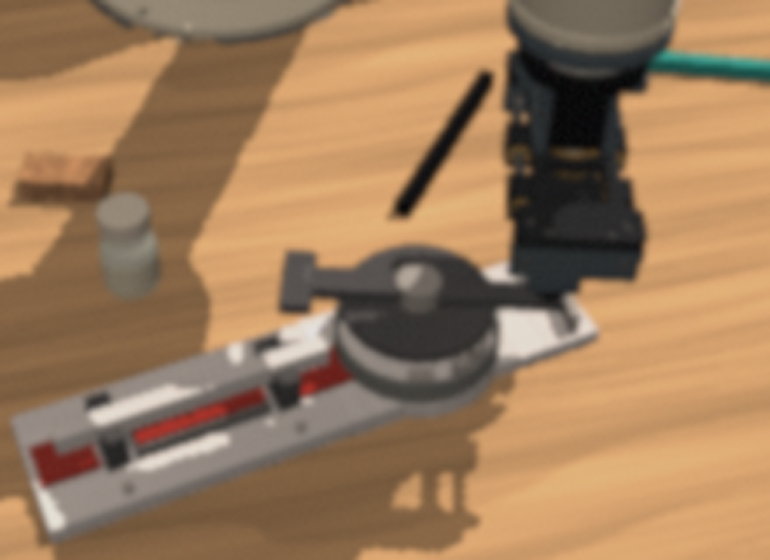

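The lever is at 1.08, raised, and the bar is still seated. I'll lower it onto the ring and release it to a loose cage.

servo_tool(targets=[[[0.002,0,0],[0,0,0],1],[[0.004,0,0],[0,0,0],1],[[0.0055,0,0],[0,0,0],1],[[0.006,0,0],[0,0,0],0.42],[[0.006,0,0],[0,0,0],0.42]])

```text
t: 18.85
eef_pos: [0.5709, 0.1343, 0.0523]
eef_rot: [1.423, 1.054, -1.422]
wrist_force: [0.5, 0.2, -0.2]
opening: 0.0265
```

```bash
python3 - <<'E'
from h import *
import pickle
thr(); arc([1.084],.049)
s=manip.read_state(); m=imaging.camera_model("wrist"); a=imaging.snapshot("wrist"); cv2.imwrite("pics/w15.png",a); pickle.dump((s,m),open("w15.pkl","wb"))
sc=imaging.snapshot("scene"); cv2.imwrite("pics/s15c.png",cv2.resize(sc[190:270,240:380],None,fx=5.5,fy=5.5,interpolation=cv2.INTER_CUBIC))
E
```

```text
r 0.0883 throw 1.0804
t 18.85 pos [0.5709 0.1343 0.0523] psi -0.2945 tilt 0.0015 q1,q6 0.13 0.42 open 0.0265 F [ 0.5  0.2 -0.2]
(np.float64(0.57046), np.float64(0.13413), 0.049, -0.29) -> [0.0033, -0.0003, 0.0003] [-0.0045, 0.0001, -0.0015]
```

View pics/s15c.png

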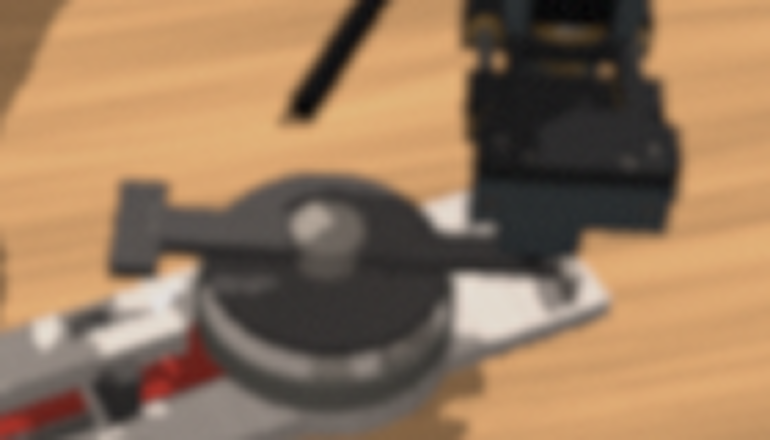

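View pics/w15.png

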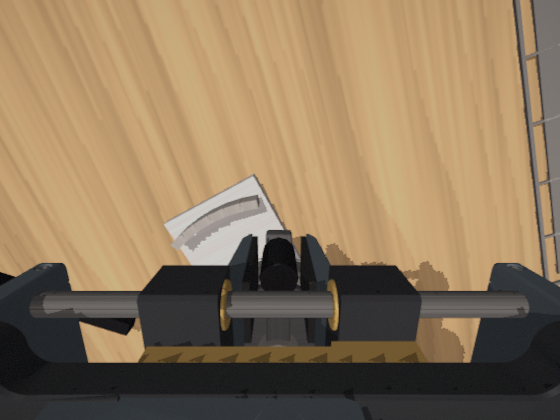

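The lever is resting on the ring (Fz about 0), caged at 26.5 mm. I'll push it slowly to just short of the earliest possible notch, then step and check for the drop each time.

```bash
python3 - <<'E'
from h import *
arc([1.12,1.155,1.19,1.22,1.25],.050)
E
```

```text
t 18.95 pos [0.5706 0.1343 0.0522] psi -0.2945 tilt 0.0011 q1,q6 0.13 0.42 open 0.0263 F [-0.7 -0.1  0.6]
(np.float64(0.56741), np.float64(0.13498), 0.05, -0.254) -> [0.0022, -0.0032, 0.0003] [-0.0405, 0.0003, -0.0011]
(np.float64(0.56442), np.float64(0.1357), 0.05, -0.219) -> [0.0022, -0.0063, 0.0005] [-0.0755, 0.0003, -0.001]
(np.float64(0.5614), np.float64(0.13631), 0.05, -0.184) -> [0.0022, -0.0093, 0.0008] [-0.1105, 0.0003, -0.001]
(np.float64(0.5588), np.float64(0.13676), 0.05, -0.154) -> [0.0022, -0.012, 0.0011] [-0.1405, 0.0003, -0.001]
(np.float64(0.55618), np.float64(0.13712), 0.05, -0.124) -> [0.0022, -0.0146, 0.0015] [-0.1705, 0.0004, -0.001]
```

servo_tool(targets=[[[0.001,-0.0032,0.0003],[-0.04,0,0],0.42],[[0.002,-0.0063,0.0005],[-0.075,0,0],0.42],[[0.002,-0.0093,0.0008],[-0.11,0,0],0.42],[[0.002,-0.012,0.0011],[-0.14,0,0],0.42],[[0.002,-0.0146,0.0015],[-0.17,0,0],0.42]])

```text
t: 19.58
eef_pos: [0.5562, 0.1373, 0.0503]
eef_rot: [1.299, 1.147, -1.298]
wrist_force: [4.3, 2.0, 2.8]
opening: 0.0265
```

```bash
cat > chk.py <<'E'
import sys
from h import *
k=sys.argv[1]; thr()
s=manip.read_state(); th0=float(np.arctan2(*(s["eef_pos"][:2]-AX)[::-1])-JY)
arc([th0+.035*i/5 for i in (1,3,5)],.0500)
a=imaging.snapshot("wrist"); sc=imaging.snapshot("scene")
cv2.imwrite(f"pics/wk{k}.png",a); cv2.imwrite(f"pics/sk{k}.png",sc)
w=cv2.resize(a[215:345,200:360],None,fx=3,fy=3,interpolation=cv2.INTER_CUBIC)
b=cv2.resize(sc[195:270,255:345],(468,390),interpolation=cv2.INTER_CUBIC)[:390,:310]
cv2.imwrite(f"pics/ck{k}.png",np.hstack([w,b]))
E
python3 chk.py 0
```

```text
r 0.0882 throw 1.25
t 19.57 pos [0.5562 0.1373 0.0503] psi -0.1226 tilt 0.0015 q1,q6 0.14 0.26 open 0.0265 F [4.3 2.  2.8]
(np.float64(0.55558), np.float64(0.1372), 0.05, -0.117) -> [0.0003, -0.0006, 0.0002] [-0.0056, 0.0002, -0.0014]
(np.float64(0.55435), np.float64(0.13733), 0.05, -0.103) -> [0.0003, -0.0018, 0.0002] [-0.0196, 0.0002, -0.0014]
(np.float64(0.55312), np.float64(0.13745), 0.05, -0.089) -> [0.0003, -0.0031, 0.0003] [-0.0336, 0.0002, -0.0014]
```

View pics/ck0.png

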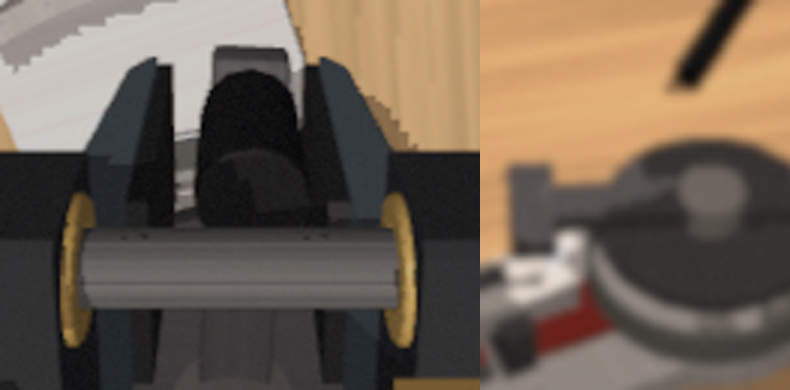

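Baseline: the right finger is pushing the knob, and the hub cap is at its raised height. Stepping by 0.035 rad.

servo_tool(targets=[[[0,-0.0006,0],[-0.007,0,0],0.42],[[0,-0.0012,0],[-0.014,0,0],0.42],[[0,-0.0018,0.0001],[-0.021,0,0],0.42],[[0,-0.0025,0.0002],[-0.028,0,0],0.42],[[0,-0.0031,0.0003],[-0.035,0,0],0.42]])

```text
t: 20.3
eef_pos: [0.5521, 0.1373, 0.05]
eef_rot: [1.273, 1.166, -1.274]
wrist_force: [3.2, 1.0, -0.7]
opening: 0.0266
```

```bash
python3 chk.py 1
```

```text
r 0.0877 throw 1.2962
t 20.3 pos [0.5521 0.1373 0.05  ] psi -0.0878 tilt 0.0007 q1,q6 0.14 0.23 open 0.0266 F [ 3.2  1.  -0.7]
(np.float64(0.55152), np.float64(0.13758), 0.05, -0.0708) -> [-0.0, -0.0006, -0.0002] [-0.017, 0.0006, 0.0003]
(np.float64(0.55029), np.float64(0.13766), 0.05, -0.0568) -> [-0.0, -0.0019, -0.0002] [-0.031, 0.0006, 0.0003]
(np.float64(0.54906), np.float64(0.13772), 0.05, -0.0428) -> [-0.0, -0.0031, -0.0002] [-0.045, 0.0006, 0.0003]
```

View pics/ck1.png

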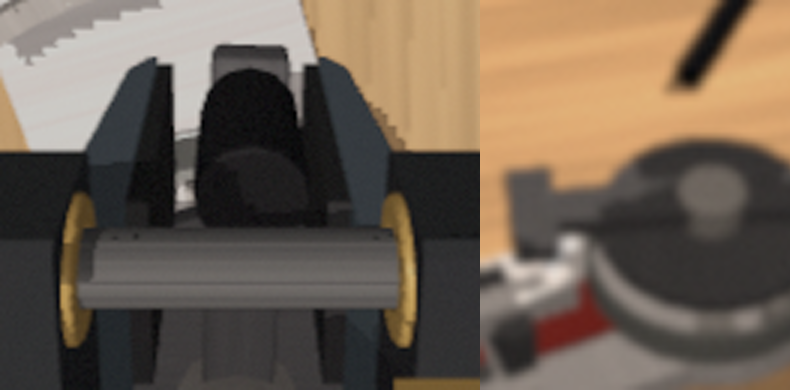

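Not dropped yet: the hub cap and knob look unchanged. Next step.

servo_tool(targets=[[[0,-0.0006,0],[-0.01,0,0],0.42],[[0,-0.0012,0],[-0.02,0,0],0.42],[[0,-0.0018,0],[-0.03,0,0],0.42],[[0,-0.0024,0],[-0.04,0,0],0.42],[[0,-0.003,0],[-0.045,0,0],0.42]])

```text
t: 21.02
eef_pos: [0.5489, 0.1376, 0.0499]
eef_rot: [1.24, 1.189, -1.241]
wrist_force: [2.0, -0.1, 0.1]
opening: 0.0265
```

```bash
python3 chk.py 2
```

```text
r 0.0878 throw 1.3328
t 21.02 pos [0.5489 0.1376 0.0499] psi -0.0425 tilt 0.0009 q1,q6 0.14 0.18 open 0.0265 F [ 2.  -0.1  0.1]
(np.float64(0.54831), np.float64(0.13775), 0.05, -0.0342) -> [-0.0001, -0.0006, -0.0002] [-0.0083, 0.0006, 0.0007]
(np.float64(0.54708), np.float64(0.13778), 0.05, -0.0202) -> [-0.0001, -0.0018, -0.0002] [-0.0223, 0.0006, 0.0007]
(np.float64(0.54585), np.float64(0.1378), 0.05, -0.0062) -> [-0.0001, -0.0031, -0.0001] [-0.0363, 0.0006, 0.0007]
```

View pics/ck2.png

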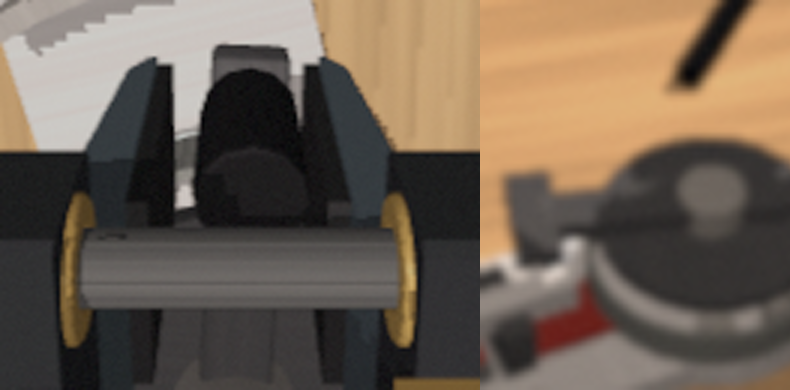

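```bash
cat >> chk.py <<'E'
def mt(f0,a,y0,y1,x0,x1,pad=8):
    r=cv2.imread(f0); t=r[y0:y1,x0:x1]; q=a[y0-pad:y1+pad,x0-pad:x1+pad]
    t=cv2.resize(t,None,fx=4,fy=4,interpolation=cv2.INTER_CUBIC); q=cv2.resize(q,None,fx=4,fy=4,interpolation=cv2.INTER_CUBIC)
    R_=cv2.matchTemplate(q,t,cv2.TM_CCOEFF_NORMED); _,v,_,l=cv2.minMaxLoc(R_); return round(l[0]/4-pad,2),round(l[1]/4-pad,2),round(v,3)
print("knob shift wrist",mt("pics/wk0.png",a,227,270,266,300)," hub cap shift scene",mt("pics/sk0.png",sc,222,246,290,312))
E
```

servo_tool(targets=[[[0,-0.0006,0],[-0.008,0,0],0.42],[[0,-0.0012,0],[-0.015,0,0],0.42],[[0,-0.0018,0],[-0.022,0,0],0.42],[[0,-0.0025,0],[-0.03,0,0],0.42],[[0,-0.0031,0],[-0.036,0,0],0.42]])

```text
t: 21.75
eef_pos: [0.5456, 0.1377, 0.0499]
eef_rot: [1.213, 1.206, -1.215]
wrist_force: [3.5, 0.5, 1.3]
opening: 0.0262
```

```bash
python3 chk.py 3
```

```text
r 0.0879 throw 1.3701
t 21.75 pos [0.5456 0.1377 0.0499] psi -0.0063 tilt 0.0011 q1,q6 0.14 0.15 open 0.0262 F [3.5 0.5 1.3]
(np.float64(0.54503), np.float64(0.1378), 0.05, 0.0031) -> [-0.0001, -0.0006, -0.0001] [-0.0094, 0.0007, 0.0009]
(np.float64(0.5438), np.float64(0.13779), 0.05, 0.0171) -> [-0.0001, -0.0018, -0.0001] [-0.0234, 0.0006, 0.0009]
(np.float64(0.54256), np.float64(0.13776), 0.05, 0.0311) -> [-0.0001, -0.0031, -0.0001] [-0.0374, 0.0006, 0.0009]
knob shift wrist (0.0, -0.5, 0.993)  hub cap shift scene (0.0, 0.0, 0.986)
```

View pics/ck3.png

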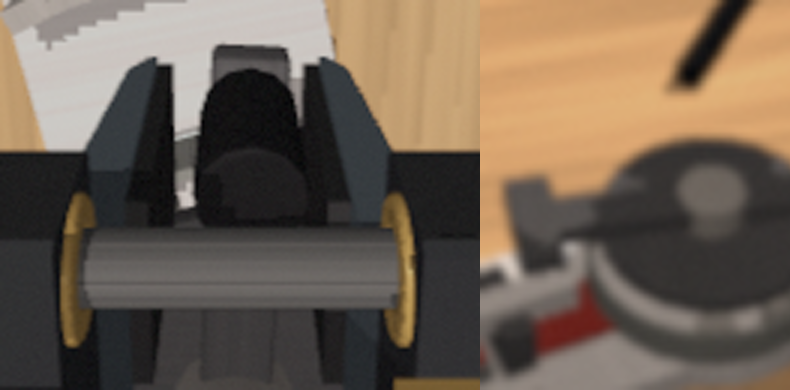

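Not dropped (hub cap shift 0). Continuing.

servo_tool(targets=[[[0,-0.0006,0],[-0.008,0,0],0.42],[[0,-0.0012,0],[-0.015,0,0],0.42],[[0,-0.0018,0],[-0.022,0,0],0.42],[[0,-0.0025,0],[-0.03,0,0],0.42],[[0,-0.0031,0],[-0.036,0,0],0.42]])

```text
t: 22.48
eef_pos: [0.5423, 0.1377, 0.0499]
eef_rot: [1.186, 1.224, -1.188]
wrist_force: [2.7, -0.3, -0.9]
opening: 0.0265
```

```bash
python3 chk.py 4
```

```text
r 0.0879 throw 1.4077
t 22.48 pos [0.5423 0.1377 0.0499] psi 0.0299 tilt 0.0014 q1,q6 0.14 0.11 open 0.0265 F [ 2.7 -0.3 -0.9]
(np.float64(0.54172), np.float64(0.13773), 0.05, 0.0407) -> [-0.0001, -0.0006, -0.0001] [-0.0108, 0.0006, 0.0012]
(np.float64(0.54049), np.float64(0.13767), 0.05, 0.0547) -> [-0.0001, -0.0019, -0.0] [-0.0248, 0.0006, 0.0012]
(np.float64(0.53926), np.float64(0.13759), 0.05, 0.0687) -> [-0.0001, -0.0031, 0.0] [-0.0388, 0.0006, 0.0012]
knob shift wrist (0.0, -0.25, 0.995)  hub cap shift scene (0.0, 0.0, 0.977)
```

servo_tool(targets=[[[0,-0.0006,0],[-0.008,0,0],0.42],[[0,-0.0012,0],[-0.016,0,0],0.42],[[0,-0.0018,0],[-0.024,0,0],0.42],[[0,-0.0025,0],[-0.032,0,0],0.42],[[0,-0.0031,0],[-0.038,0,0],0.42]])

```text
t: 23.2
eef_pos: [0.539, 0.1376, 0.0499]
eef_rot: [1.158, 1.241, -1.16]
wrist_force: [2.6, 0.1, 0.4]
opening: 0.0268
```

```bash
python3 chk.py 5
```

```text
r 0.088 throw 1.4451
t 23.2 pos [0.539  0.1376 0.0499] psi 0.0681 tilt 0.0016 q1,q6 0.14 0.08 open 0.0268 F [2.6 0.1 0.4]
(np.float64(0.53843), np.float64(0.13753), 0.05, 0.0781) -> [-0.0001, -0.0006, 0.0] [-0.01, 0.0005, 0.0015]
(np.float64(0.5372), np.float64(0.13743), 0.05, 0.0921) -> [-0.0001, -0.0019, 0.0] [-0.024, 0.0005, 0.0015]
(np.float64(0.53598), np.float64(0.1373), 0.05, 0.1061) -> [-0.0001, -0.0031, 0.0001] [-0.038, 0.0005, 0.0015]
knob shift wrist (0.0, -0.25, 0.994)  hub cap shift scene (0.0, 0.0, 0.97)
```

servo_tool(targets=[[[0,-0.0006,0],[-0.008,0,0],0.42],[[0,-0.0012,0],[-0.016,0,0],0.42],[[0,-0.0018,0],[-0.024,0,0],0.42],[[0,-0.0025,0],[-0.032,0,0],0.42],[[0,-0.0031,0.0001],[-0.038,0,0.001],0.42]])

```text
t: 23.92
eef_pos: [0.5358, 0.1373, 0.0499]
eef_rot: [1.13, 1.258, -1.131]
wrist_force: [3.1, 0.8, 1.0]
opening: 0.0264
```

```bash
python3 chk.py 6
```

```text
r 0.088 throw 1.4819
t 23.93 pos [0.5358 0.1373 0.0499] psi 0.1064 tilt 0.0008 q1,q6 0.14 0.04 open 0.0264 F [3.1 0.8 1. ]
(np.float64(0.53521), np.float64(0.13722), 0.05, 0.1149) -> [-0.0001, -0.0006, 0.0] [-0.0085, 0.0005, 0.0007]
(np.float64(0.53399), np.float64(0.13707), 0.05, 0.1289) -> [-0.0001, -0.0018, 0.0001] [-0.0225, 0.0005, 0.0007]
(np.float64(0.53277), np.float64(0.1369), 0.05, 0.1429) -> [-0.0001, -0.0031, 0.0001] [-0.0365, 0.0005, 0.0007]
knob shift wrist (0.0, -0.25, 0.993)  hub cap shift scene (0.0, 0.0, 0.969)
```

View pics/ck6.png

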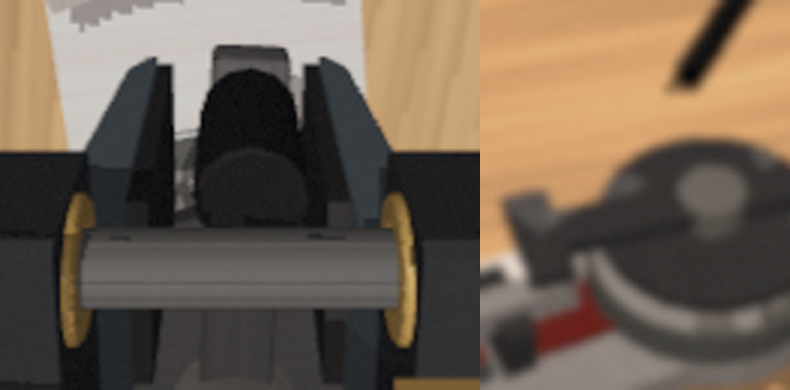

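Still up, with the lever at about 1.46. Continuing.

servo_tool(targets=[[[0,-0.0006,0],[-0.008,0,0],0.42],[[0,-0.0012,0],[-0.016,0,0],0.42],[[0,-0.0018,0],[-0.024,0,0],0.42],[[0,-0.0025,0],[-0.032,0,0],0.42],[[0,-0.0031,0.0001],[-0.037,0,0],0.42]])

```text
t: 24.65
eef_pos: [0.5325, 0.1369, 0.0499]
eef_rot: [1.102, 1.274, -1.104]
wrist_force: [3.4, 0.8, -0.1]
opening: 0.0268
```

```bash
python3 chk.py 7
```

```text
r 0.0881 throw 1.5195
t 24.65 pos [0.5325 0.1369 0.0499] psi 0.1436 tilt 0.001 q1,q6 0.14 -0.0 open 0.0268 F [ 3.4  0.8 -0.1]
(np.float64(0.53193), np.float64(0.13678), 0.05, 0.1525) -> [-0.0001, -0.0006, 0.0001] [-0.0089, 0.0003, 0.0009]
(np.float64(0.53072), np.float64(0.13658), 0.05, 0.1665) -> [-0.0001, -0.0018, 0.0001] [-0.0229, 0.0003, 0.0009]
(np.float64(0.5295), np.float64(0.13637), 0.05, 0.1805) -> [-0.0001, -0.0031, 0.0001] [-0.0369, 0.0003, 0.0009]
knob shift wrist (-0.25, -0.5, 0.991)  hub cap shift scene (0.0, 0.0, 0.968)
```

servo_tool(targets=[[[0,-0.0006,0],[-0.008,0,0],0.42],[[0,-0.0012,0],[-0.016,0,0],0.42],[[0,-0.0018,0],[-0.024,0,0],0.42],[[0,-0.0025,0],[-0.032,0,0],0.42],[[0,-0.0031,0.0001],[-0.037,0,0],0.42]])

```text
t: 25.38
eef_pos: [0.5293, 0.1364, 0.0499]
eef_rot: [1.074, 1.29, -1.076]
wrist_force: [3.6, 1.5, 1.3]
opening: 0.0268
```

```bash
python3 chk.py 8
```

```text
r 0.0881 throw 1.5563
t 25.38 pos [0.5293 0.1364 0.0499] psi 0.1807 tilt 0.0011 q1,q6 0.14 -0.04 open 0.0268 F [3.6 1.5 1.3]
(np.float64(0.52874), np.float64(0.13623), 0.05, 0.1893) -> [-0.0001, -0.0006, 0.0001] [-0.0086, 0.0002, 0.0011]
(np.float64(0.52753), np.float64(0.13599), 0.05, 0.2033) -> [-0.0001, -0.0019, 0.0001] [-0.0226, 0.0002, 0.0011]
(np.float64(0.52633), np.float64(0.13573), 0.05, 0.2173) -> [-0.0001, -0.0031, 0.0001] [-0.0366, 0.0002, 0.0011]
knob shift wrist (-0.25, -0.5, 0.99)  hub cap shift scene (0.25, 0.25, 0.97)
```

servo_tool(targets=[[[0,-0.0006,0],[-0.008,0,0],0.42],[[0,-0.0012,0],[-0.016,0,0],0.42],[[0,-0.0018,0],[-0.024,0,0],0.42],[[0,-0.0025,0],[-0.032,0,0],0.42],[[0,-0.0031,0.0001],[-0.037,0,0],0.42]])

```text
t: 26.1
eef_pos: [0.5261, 0.1358, 0.0499]
eef_rot: [1.046, 1.305, -1.048]
wrist_force: [3.8, 1.7, 0.8]
opening: 0.0263
```

```bash
python3 chk.py 9
```

```text
r 0.0881 throw 1.5934
t 26.1 pos [0.5261 0.1358 0.0499] psi 0.218 tilt 0.0013 q1,q6 0.14 -0.08 open 0.0263 F [3.8 1.7 0.8]
(np.float64(0.52555), np.float64(0.13556), 0.05, 0.2264) -> [-0.0001, -0.0006, 0.0001] [-0.0084, 0.0001, 0.0013]
(np.float64(0.52435), np.float64(0.13527), 0.05, 0.2404) -> [-0.0001, -0.0018, 0.0001] [-0.0224, 0.0001, 0.0013]
(np.float64(0.52316), np.float64(0.13497), 0.05, 0.2544) -> [-0.0001, -0.0031, 0.0001] [-0.0364, 0.0001, 0.0013]
knob shift wrist (-0.25, -0.5, 0.988)  hub cap shift scene (0.25, 0.25, 0.969)
```

View pics/ck9.png

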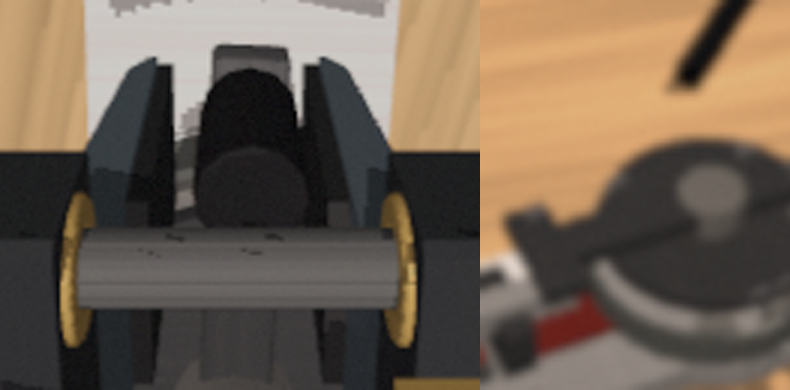

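Still on the ring (lever about 1.57). Continuing.

servo_tool(targets=[[[0,-0.0006,0],[-0.008,0,0],0.42],[[0,-0.0012,0],[-0.016,0,0],0.42],[[0,-0.0018,0],[-0.024,0,0],0.42],[[0,-0.0025,0],[-0.032,0,0],0.42],[[0,-0.0031,0.0001],[-0.037,0,0.001],0.42]])

```text
t: 26.82
eef_pos: [0.5227, 0.135, 0.0497]
eef_rot: [1.019, 1.32, -1.02]
wrist_force: [1.1, 0.7, 0.2]
opening: 0.0264
```

```bash
python3 chk.py 10
```

```text
r 0.0881 throw 1.6337
t 26.82 pos [0.5227 0.135  0.0497] psi 0.2551 tilt 0.0011 q1,q6 0.14 -0.11 open 0.0264 F [1.1 0.7 0.2]
(np.float64(0.52211), np.float64(0.13469), 0.05, 0.2667) -> [-0.0002, -0.0006, 0.0001] [-0.0116, -0.0001, 0.0011]
(np.float64(0.52092), np.float64(0.13436), 0.05, 0.2807) -> [-0.0002, -0.0018, 0.0001] [-0.0256, -0.0001, 0.0011]
(np.float64(0.51974), np.float64(0.13401), 0.05, 0.2947) -> [-0.0002, -0.0031, 0.0002] [-0.0396, -0.0001, 0.0011]
knob shift wrist (-0.25, -0.75, 0.987)  hub cap shift scene (0.25, 0.25, 0.97)
```

View pics/ck10.png

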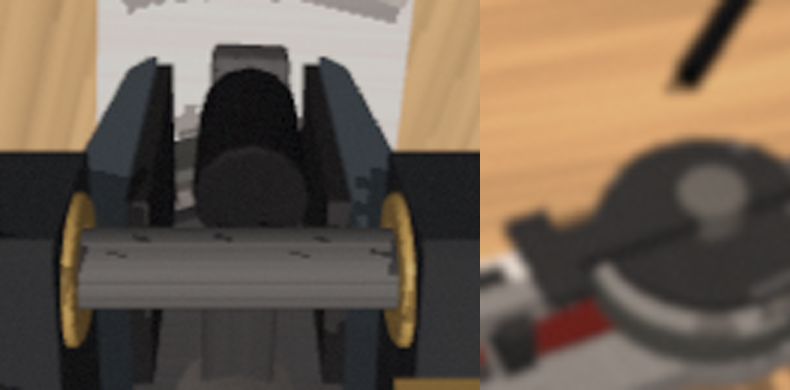

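```bash
python3 chk.py 10b
```

```text
r 0.0881 throw 1.6366
t 26.93 pos [0.5224 0.1349 0.0497] psi 0.2549 tilt 0.0015 q1,q6 0.14 -0.11 open 0.0266 F [-0.5 -0.7  0.1]
(np.float64(0.52186), np.float64(0.13462), 0.05, 0.2696) -> [-0.0003, -0.0006, 0.0001] [-0.0147, -0.0, 0.0015]
(np.float64(0.52068), np.float64(0.13428), 0.05, 0.2836) -> [-0.0003, -0.0018, 0.0001] [-0.0287, -0.0001, 0.0015]
(np.float64(0.5195), np.float64(0.13393), 0.05, 0.2976) -> [-0.0003, -0.0031, 0.0002] [-0.0427, -0.0001, 0.0015]
knob shift wrist (-0.5, -0.75, 0.985)  hub cap shift scene (0.25, 0.25, 0.969)
```

```bash
python3 - <<'E'
from h import *
p=AX+.088*np.array([np.cos(JY+1.61),np.sin(JY+1.61)])
print(pj("wrist",[(*p,.105),(*p,.096)]).round(1)); k=AX-.088*np.array([np.cos(JY+1.61),np.sin(JY+1.61)])
print(pj("scene",[(*k,.065),(*k,.056),(*AX,.071),(*AX,.062)]).round(1))
a=cv2.imread("pics/wk10b.png"); b=cv2.imread("pics/wk9.png")
cv2.imwrite("pics/cmp.png",np.hstack([cv2.resize(x[215:345,215:345],None,fx=3,fy=3,interpolation=cv2.INTER_CUBIC) for x in (b,a)]))
E
```

```text
[[281.  281.3]
 [281.  273.3]]
[[266.  244.9]
 [266.1 247.5]
 [299.3 230.9]
 [299.2 233.5]]
```

View pics/cmp.png

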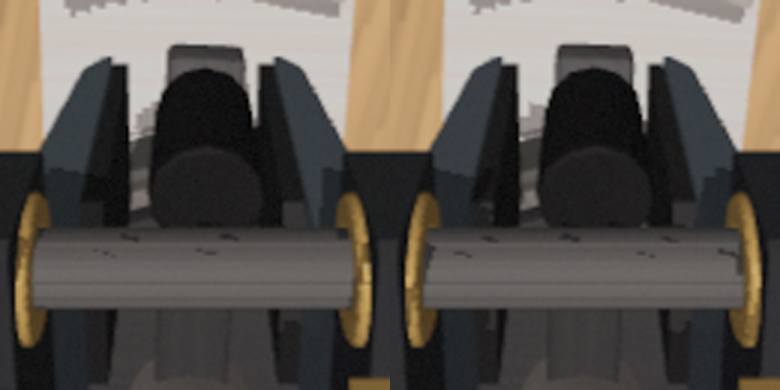

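No drop (a 9 mm drop would shift the knob about 8 px). Continuing.

servo_tool(targets=[[[0,-0.0006,0],[-0.01,0,0],0.42],[[0,-0.0012,0],[-0.019,0,0],0.42],[[0,-0.0017,0],[-0.028,0,0],0.42],[[0,-0.0022,0.0001],[-0.035,0,0.001],0.42],[[0,-0.0027,0.0001],[-0.038,0,0.001],0.42]])

```text
t: 27.65
eef_pos: [0.5198, 0.1341, 0.0497]
eef_rot: [0.99, 1.334, -0.991]
wrist_force: [-0.5, 0.2, 0.2]
opening: 0.0264
```

```bash
python3 chk.py 11
```

```text
r 0.0881 throw 1.6672
t 27.65 pos [0.5198 0.1341 0.0497] psi 0.293 tilt 0.0005 q1,q6 0.14 -0.15 open 0.0264 F [-0.5  0.2  0.2]
(np.float64(0.51927), np.float64(0.13386), 0.05, 0.3002) -> [-0.0003, -0.0006, 0.0001] [-0.0072, -0.0001, 0.0005]
(np.float64(0.5181), np.float64(0.13349), 0.05, 0.3142) -> [-0.0003, -0.0018, 0.0001] [-0.0212, -0.0001, 0.0005]
(np.float64(0.51693), np.float64(0.1331), 0.05, 0.3282) -> [-0.0003, -0.0031, 0.0001] [-0.0352, -0.0001, 0.0005]
knob shift wrist (-4.25, -5.0, 0.973)  hub cap shift scene (0.0, 2.5, 0.96)
```

It has dropped: the hub cap is down 2.5 px in the scene view (9 mm predicts 2.6) and the push force is 0. Confirming visually.

View pics/ck11.png

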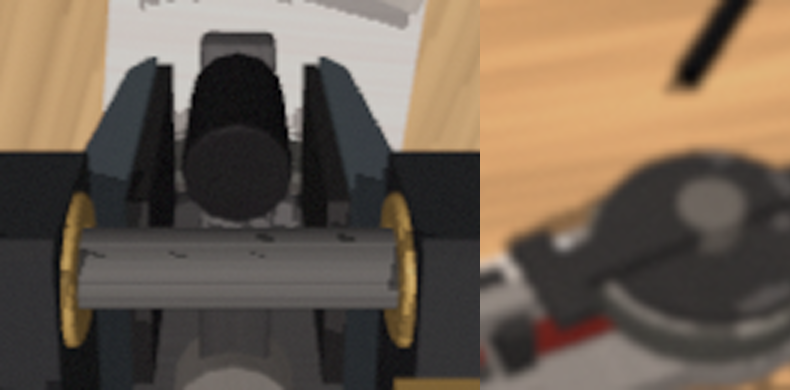

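Dropped, with the knob free in the middle of the cage. Opening a little, then lifting straight off.

servo_tool(targets=[[[0,0,0],[0,0,0],0.3],[[-0.01,0,0],[0,0,0],0.2],[[-0.04,0,0],[0,0,0],0.1],[[-0.08,0,0],[0,0,0],0.1],[[-0.12,0,0],[0,0,0],0.1]])

```text
t: 28.38
eef_pos: [0.5197, 0.1341, 0.1717]
eef_rot: [0.991, 1.334, -0.991]
wrist_force: [1.0, -1.0, 0.3]
opening: 0.0411
```

```bash
python3 - <<'E'
from h import *
import pickle
plan([(.52,.2,.2,.293)])
s=manip.read_state(); m=imaging.camera_model("wrist"); a=imaging.snapshot("wrist"); cv2.imwrite("pics/w20.png",a); pickle.dump((s,m),open("w20.pkl","wb"))
sc=imaging.snapshot("scene"); cv2.imwrite("pics/s20.png",sc); cv2.imwrite("pics/s20c.png",cv2.resize(sc[180:310,175:370],None,fx=4,fy=4,interpolation=cv2.INTER_CUBIC))
E
```

```text
t 28.38 pos [0.5197 0.1341 0.1717] psi 0.2927 tilt 0.0003 q1,q6 0.14 -0.15 open 0.0411 F [ 1.  -1.   0.3]
(0.52, 0.2, 0.2, 0.293) -> [-0.0284, 0.0193, -0.063] [-0.0003, -0.0001, 0.0003]
```

View pics/s20c.png

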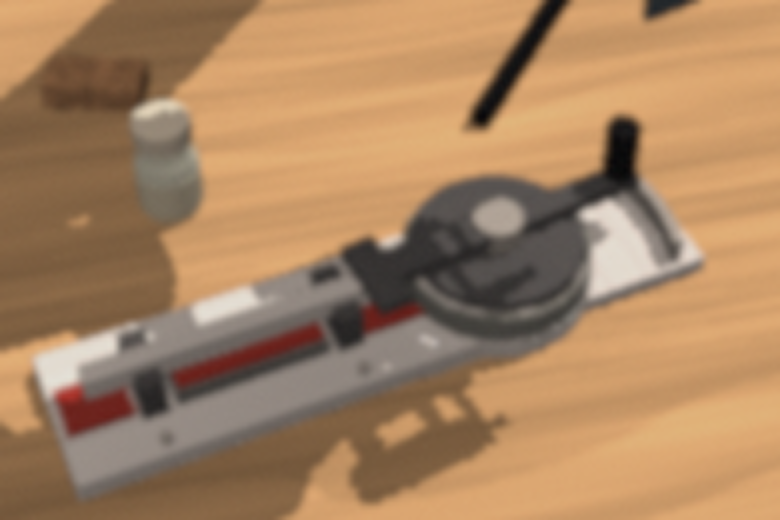

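View pics/w20.png

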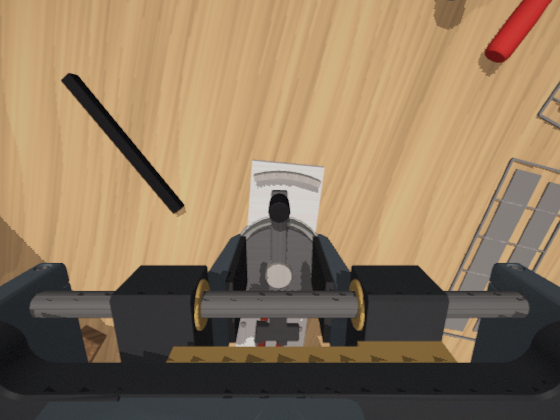

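The keeper lies over the bar end. I'll check that the lift equals the parked (fully down) height, and that the bar hasn't moved.

```bash
python3 - <<'E'
from h import *
import pickle
def cap(f):
    a=cv2.imread(f); h=cv2.resize(a[215:260,280:320],None,fx=4,fy=4,interpolation=cv2.INTER_CUBIC); g=cv2.cvtColor(h,cv2.COLOR_BGR2GRAY)
    mk=(g>125).astype(np.uint8); n,l,st,c=cv2.connectedComponentsWithStats(mk)
    best=[(st[i,4],(c[i]/4+[280,215]).round(2)) for i in range(1,n) if 300<st[i,4]<3000]; return best
for f in("pics/scene0.png","pics/s10.png","pics/s20.png","pics/sk9.png"): print(f,cap(f))
def mt(f0,f1,y0,y1,x0,x1,pad=6):
    t=cv2.imread(f0)[y0:y1,x0:x1]; q=cv2.imread(f1)[y0-pad:y1+pad,x0-pad:x1+pad]
    z=lambda i:cv2.resize(cv2.cvtColor(i,cv2.COLOR_BGR2GRAY),None,fx=4,fy=4,interpolation=cv2.INTER_CUBIC)
    _,v,_,l=cv2.minMaxLoc(cv2.matchTemplate(z(q),z(t),cv2.TM_CCOEFF_NORMED)); return l[0]/4-pad,l[1]/4-pad,round(v,3)
print("cap s10->s20",mt("pics/s10.png","pics/s20.png",225,244,290,310)," s10->sk9(raised)",mt("pics/s10.png","pics/sk9.png",225,244,290,310))
print("bar near end s10->s20",mt("pics/s10.png","pics/s20.png",258,295,185,225))
# throw & knob from wrist for lift 0 vs 9 mm
s,m=pickle.load(open("w20.pkl","rb"))
a=cv2.imread("pics/w20.png"); cv2.imwrite("pics/w20c.png",cv2.resize(a[150:360,220:340],None,fx=4,fy=2.8,interpolation=cv2.INTER_CUBIC))
for th in(1.62,1.65,1.68):
  P=AX+.088*np.array([np.cos(JY+th),np.sin(JY+th)]); print(th,pj("wrist",[(*P,.096),(*P,.105)],m).round(1))
E
```

```text
pics/scene0.png [(np.int32(393), array([281.53, 225.72])), (np.int32(1355), array([299.52, 233.97]))]
pics/s10.png [(np.int32(435), array([281.61, 225.76])), (np.int32(1470), array([299.55, 233.95]))]
pics/s20.png [(np.int32(1452), array([299.7 , 234.14]))]
pics/sk9.png [(np.int32(529), array([287.55, 253.91]))]
cap s10->s20 (0.0, 0.25, 0.955)  s10->sk9(raised) (-0.25, -1.75, 0.919)
bar near end s10->s20 (0.25, 0.25, 0.835)
1.62 [[282.4 212.3]
 [282.5 215. ]]
1.65 [[279.6 212.2]
 [279.7 214.9]]
1.68 [[276.9 212.2]
 [276.8 214.9]]
```

View pics/w20c.png

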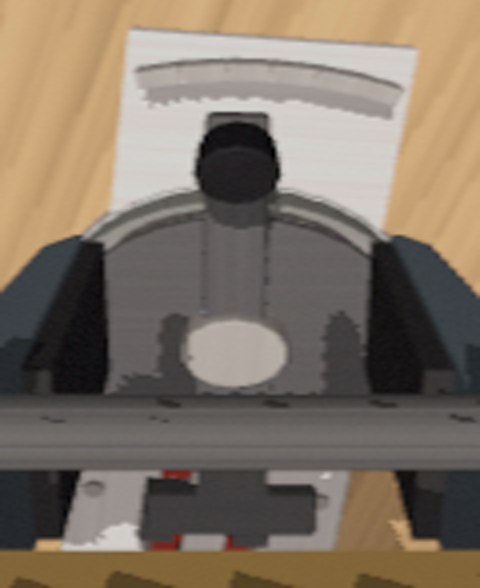

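The hub cap is back at its parked-down height (within 0.2 px, about 0.7 mm), the throw is about 1.65 inside the marked band, the bar has not shifted and the arm is clear. Handing in.

```bash
python3 - <<'E'
from rig import manip, close_job
print(manip.read_state()["wrist_force"], close_job())
E
```

```text
the job is handed in; nothing more can be done
[ 0.71537415  0.27312919 -0.41631701] None
```

The long bar lies flat in both saddles and the lever is down in the marked lock notch. I handed the job in at about 28 s of the 64 s allowed; no verdict is reported.

- **Bar:** After release, the wrist camera put the bar's centre within about 0.5 mm of the seat in both directions. It did not shift measurably when the lever was locked.
- **Lever:** I lifted it about 15 mm and carried it over the plain notch to a swing of 1.08. From there I pushed it along the ring in small steps, held loosely between the fingers, until it dropped.
- **Lock:** It dropped at a swing of about 1.65, inside the marked band. Its hub cap is at the same height as when parked, within about 0.7 mm. It was not pushed further after the drop, and the push force then read about zero.
- **Surroundings:** The cement jar was standing in the last scene picture. I did not recheck the two paint jars at the end, but the arm stayed well away from both. The gripper was about 10 cm above the knob when I handed in.

**What failed or disagreed:**
- **First grasp:** it closed on nothing. The real fingertips sit about 22–28 mm behind the stated TCP, which both cameras showed. I corrected for this and the second grasp held.
- **Jig position:** the top camera and the wrist camera differed by about 2–3 mm. I used the wrist camera's values.

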